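# Seat the battery case and the belay device in their shaped nests on the closet shelf

## Robot

A 6-joint arm with a two-finger parallel gripper is mounted at the origin on the work surface. World frame = base frame: x ahead of the robot, y to its left, z up, the work surface at z = 0. Lengths are in m, angles in degrees, forces in N, time in s.
With the tool pointing down it reaches from about 0.25 to 0.725 m from the base axis. Payload 9.7 kg.
Tool frame: the origin (TCP) lies midway between the tips of the shut fingers; the grasp point (between the pads) lies 19 mm behind it (bot.pinch_z is the distance from the TCP to the grasp point, in m); z points along the fingers, y is the direction in which the jaws open and shut (so a half turn about z gives the same grasp; the last joint's range is limited). The gripper opens to 85 mm and grips with 20 to 120 N. Pads are 22 mm wide; open, the fingers measure 114 mm over their backs; the gripper's body (76 mm by 85 mm) begins 54 mm behind the grasp point. The pads swing forward as they close: fully open they stand 13 mm farther back than shut.
Start: joints at [-73.969, 4.979, 10.078, 95.1, 0, 90], TCP at [0.152, -0.529, 0.231] pointing down, gripper open.
Joint ranges: [-179.16, 179.16], [-48.56, 103.87], [-65.8, 70.77], [-126.05, 130.52], [-82.76, 87.17], [-180, 180]. Speed limits (degrees/s): [127.2, 127.2, 147.25, 180, 180, 180].

## Interface

Orientations are given as [roll, pitch, yaw] about the fixed x, y, z axes, in that order (R = Rz(yaw) Ry(pitch) Rx(roll)).
In Python, from workcell import bot, imaging gives the robot as it stands.
- The arm moves only by the tool servo_tool, never from a script. Its argument "moves" is a list that holds one entry, the list of rows, each a list of 7 numbers: the turn, a rotation vector about the tool's x, y, z in rad, then the shift along the tool's x, y, z in cm, then the finger opening in cm, from 0 to 8.54. A call has 1 to 12 rows; each row shifts and turns the pose as measured when the row begins, along the tool's axes as they then stand; what a row does not reach is not made up. A row lasts 1/12 s, in which the tool goes at most 41.7 mm and 7.16 degrees, less where a joint would pass 70% of its speed; a pose out of reach is approached as far as the arm can. A call is refused whole if a number of a shift passes 4.17 or a number of a turn 0.125, either way. A call with a gripper value outside its range is refused whole. The fingers move at their own pace and stop on an object; "force" is the grip in N (left out, the last holds). Time passes only in rows, so rows that do not move let the fingers close. It gives the time, the measured TCP pose, the force and the opening at its end, in the units of the state.
- bot.get_obs(): the state, without advancing time (a new reading comes with each control period).
- imaging.camera(name): name is "scene" or "top" or "wrist"; returns the picture (400x640x3 uint8, blue, green, red); there is no depth.
- imaging.calibration(name): a dict with "fx", "fy", "cx", "cy" (pixels), "camera_from_world" (4x4, takes a point from world to camera coordinates). Camera axes: x right, y down, z forward; pixel columns grow to the right and rows downward; lengths in m; the calibration is good to about 2 mm. A picture is of the moment at which its call begins: read the wrist's pose just before it. calibration takes no time and is no camera call; for the wrist camera it gives the pose at the moment of the call.
- bot.job_done(): hands the job in, once; it reports no verdict.
The state is a dict: "time": time; "q": joint angles; "qd": joint speeds; "joint_efforts": joint torques, N m; "ee_pos": TCP position; "tcp_rot": TCP orientation; "wrist_force": force on the tool from outside, world axes, zero at the start; "torque": the same for the moment, N m; "opening": finger opening in m.
Only numpy, scipy, OpenCV 4.12 (cv2) and the standard library are available. Lean on these libraries where they do the work, as an engineer would, in place of code of your own. Each camera call takes 0.05 s, during which the arm holds its last target.

## Task

Put the grey battery case and the steel belay device away in their own shaped nests on the shelf: the case lying flat with its lid up and pressed fully home past the orange spring tongue, the belay device upright and fully home with its wire loop over the nest's low end. The case stands on its edge, so it has to be laid over first. Leave the three carabiners and the headlamp where they lie.

Things in the scene. Friction and masses are not known exactly. Their poses are not given: they have to be found in the camera images.
- case: Grey battery case, shut, about 0.14 kg, loose: block 26 mm (own x) by 66 (y) by 46 (z), a lug on its +y end. Starts standing on a long narrow edge, z up, x (out of its paler lid) level, roughly away from the robot. Leant some 30 degrees it topples; pushed on the lid near its top edge it falls on its back, lid up (x up). Origin: centre of the edge it stands on, 23 mm from the case's centre.
- case_center (a point): Centre of the battery case block (lug left out), same axes as the case: x out of the lid, y along the 66 mm length towards the lug, z along the 46 mm width.
- case_lug (a point): Far end (nearly) of the lug on the case's +y end, 41 mm from the case's centre; the lug is 12 mm wide (own z), 8 mm thick (own x), centred on the end face, and ends 43 mm from the centre.
- case_nest_floor (a point): Centre of the case nest's floor (8 mm above the shelf, z up): an oblong 50 mm (own x) by 70 mm (y) within fences 14 mm high, 2 mm play all round. The middle 40 mm of each long side is open for fingers. Only with the lug to +y does the case fit. Fully home, lid up, its centre is 13 mm and its top 26 mm above this floor.
- tongue (a joint): Sprung orange tongue at the -y end of the case nest, 15 mm wide; 0 = out (tip 30 mm from the nest's centre), up to 0.008 m as it is pushed level to -y. Its steep nose catches the case's lower edge about 10 mm above the floor; the spring (3 N, rising 0.5 N per mm) holds the case up: a push down of about 5 to 15 N slides it home. It then rests on the case's end.
- belay: Steel belay device, about 0.13 kg, loose, upright: oval block 60 mm long (own y), 34 mm wide (x), half-round ends, 30 mm high (z up), black slots on top; a flat wire loop (wire 4 mm, loop 24 mm wide) juts level from its +y end, 20 mm above the underside, to 60 mm from the centre. Origin: centre of its underside.
- belay_center (a point): Centre of the belay device's oval body, half-way up (15 mm above its underside), same axes as the device.
- belay_loop (a point): Outer end of the device's wire loop, 58 mm from its centre along own +y, 20 mm above its underside.
- belay_nest_floor (a point): Centre of the belay nest's floor (8 mm above the shelf, z up), an oval 60 mm long along own y with about 2 mm play. The sides (x) are open for fingers. The -y end has a tall stop; +y is the low open end, over which the wire loop must lie. Fully home, the device's centre is 15 mm above this floor.
- carabiner_orange: Orange aluminium carabiner, about 108 x 58 x 10 mm, lying loose on the shelf; bystander, not to be moved. Origin: middle of its loop, on the shelf.
- carabiner_blue: Blue aluminium carabiner, about 108 x 58 x 10 mm, lying loose on the shelf; bystander, not to be moved. Origin: middle of its loop, on the shelf.
- carabiner_green: Green aluminium carabiner, about 108 x 58 x 10 mm, lying loose on the shelf; bystander, not to be moved. Origin: middle of its loop, on the shelf.
- headlamp: Black plastic headlamp, 42 x 75 x 42 mm, standing loose on the shelf; bystander, not to be moved. Origin: centre of its underside.
- case_nest: Fixed teal plate 130 x 130 x 8 mm carrying the case nest: dark fences 5 mm thick, 14 mm high round a sand-coloured oblong; a 17 mm gap for the lug in the middle of the +y end, an orange spring tongue in the middle of the -y end. Origin: centre of the plate's underside.
- belay_nest: Fixed teal plate 130 x 130 x 8 mm carrying the belay nest: four slanting dark fences 14 mm high round a sand-coloured oval, and a stop 26 mm high, 28 mm wide at its -y end. Origin: centre of the plate's underside.
Not all that is in view belongs to the job. Leave any yellow look-alike of the case_nest alone. What is shaped like the case but yellow is not meant.

How it is judged (in metres and radians):
At the end, for the whole second after the job is handed in: Case in its nest, lid up (0.08 rad), lug in its gap, centre within 4 mm (5 towards the lug), turn under 0.12 rad, at most 2.5 mm above home. Belay device in its nest, upright (0.08 rad), loop over the low end, within 5 mm, turn under 0.2 rad, at most 2.5 mm above home. Both at rest (x of case_center in the frame of case_nest_floor between -0.004 and 0.004 m and y of case_center in the frame of case_nest_floor between -0.004 and 0.005 m and z of case_center in the frame of case_nest_floor between 0.01 and 0.0155 m and angle between case_center's own x axis and vertical below 0.08 rad and angle between the y axis of case_center and the y axis of case_nest_floor, either way round below 0.12 rad and y of case_lug in the frame of case_nest_floor above 0.03 m and linear speed of each of case, belay below 0.02 m/s and angular speed of each of case, belay below 0.2 rad/s and x of belay_center in the frame of belay_nest_floor between -0.005 and 0.005 m and y of belay_center in the frame of belay_nest_floor between -0.005 and 0.005 m and z of belay_center in the frame of belay_nest_floor between 0.012 and 0.0175 m and angle between belay_center's own z axis and vertical below 0.08 rad and angle between the y axis of belay_center and the y axis of belay_nest_floor, either way round below 0.2 rad and y of belay_loop in the frame of belay_nest_floor above 0.04 m); the robot touches nothing.
It fails at once if the carabiner orange is moved more than 20 mm (distance of carabiner_orange from where it was at the start of the episode above 0.02 m).
It fails at once if the carabiner blue is moved more than 20 mm (distance of carabiner_blue from where it was at the start of the episode above 0.02 m).
It fails at once if the carabiner green is moved more than 20 mm (distance of carabiner_green from where it was at the start of the episode above 0.02 m).
It fails at once if the headlamp is moved more than 20 mm (distance of headlamp from where it was at the start of the episode above 0.02 m).
It also fails if it takes over 70 s, if anything falls off the work surface, if the arm or the gripper's body presses on something with over 40 N, if the wrist force passes 120 N, or if a joint passes its speed limit or range.

## Working session

There is one attempt and no reset: what is moved stays moved. The work goes in short steps, Python scripts to look and compute and a tool call to move; the robot and the scene stay as the last step left them, time stands still between calls to the robot, and variables do not carry over. Pictures are saved under pics/ and viewed, and the job is handed in when it is done.

Besides the shell and the picture viewer there is one more tool, called by a JSON object that holds its "name" and its "arguments". servo_tool: Moves the arm, as the interface text tells. Its arguments: {"type":"object","properties":{"moves":{"type":"array","items":{"type":"array","items":{"type":"array","items":{"type":"number"}}}},"force":{"type":"number"}},"required":["moves"]}

```bash
ls; mkdir -p pics
python3 - <<'E'
from workcell import bot, imaging
import cv2
print(bot.get_obs(), bot.pinch_z)
for n in ("scene","top","wrist"):
    cv2.imwrite(f"pics/{n}0.png", imaging.camera(n)); print(n, imaging.calibration(n))
E
```

```text
pics
{'time': 0.0, 'q': array([-7.39681610e+01,  5.01193083e+00,  1.00333236e+01,  9.50982051e+01,
        1.23315089e-03,  8.99999867e+01]), 'qd': array([-0.04420049,  0.03541915,  0.00199317, -0.03349859,  0.02580855,
        0.07874486]), 'joint_efforts': array([-1.12739239e-03, -5.20392931e+01,  4.64798212e+01,  1.63098442e-02,
       -9.06176723e-06, -1.04272362e-05]), 'ee_pos': array([ 0.15183804, -0.52839155,  0.23056496]), 'tcp_rot': array([-1.79923188e+02, -1.23316766e-03,  1.60318506e+01]), 'wrist_force': array([-0.32880124,  0.04554747, -0.2532952 ]), 'torque': array([ 0.03287914,  0.00120136, -0.0052066 ]), 'opening': 0.08564468179382638} 0.0187
scene {'fx': 390.178447943912, 'fy': 390.178447943912, 'cx': 316.62145762867914, 'cy': 200.979528779469, 'camera_from_world': array([[-0.04081158,  0.99894665, -0.02097642, -0.00824726],
       [ 0.65189372,  0.01071105, -0.7582347 , -0.30250238],
       [-0.75721133, -0.04461915, -0.65164418,  1.42880367],
       [ 0.        ,  0.        ,  0.        ,  1.        ]])}
top {'fx': 513.0170553487338, 'fy': 513.0170553487338, 'cx': 317.7724788684696, 'cy': 199.19258640664947, 'camera_from_world': array([[ 0.02805506, -0.99934376, -0.02291192,  0.03891898],
       [-0.99818311, -0.02678505, -0.05397256,  0.52805059],
       [ 0.05332345,  0.0243845 , -0.99827952,  1.31633071],
       [ 0.        ,  0.        ,  0.        ,  1.        ]])}
wrist {'fx': 276.00765437482096, 'fy': 276.00765437482096, 'cx': 314.78017440265234, 'cy': 199.760410810853, 'camera_from_world': array([[ 2.75064423e-01, -9.61425737e-01, -3.40988212e-04,
        -5.50546153e-01],
       [-9.08026126e-01, -2.59903289e-01,  3.28540461e-01,
        -4.25121253e-02],
       [-3.15955879e-01, -9.00601660e-02, -9.44489835e-01,
         3.80827032e-01],
       [ 0.00000000e+00,  0.00000000e+00,  0.00000000e+00,
         1.00000000e+00]])}
```

View pics/top0.png

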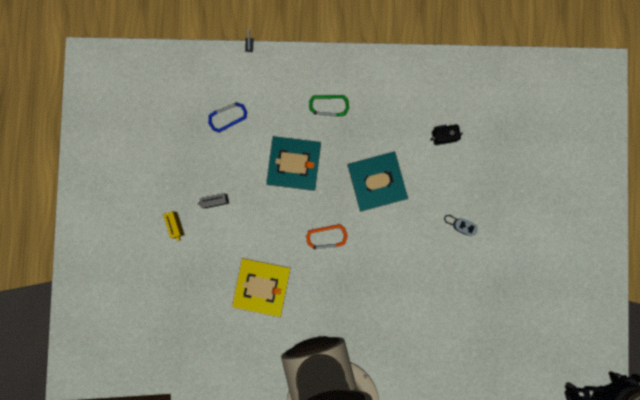

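View pics/scene0.png

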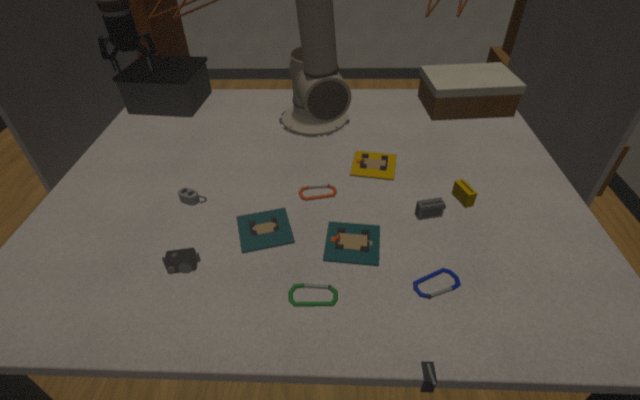

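View pics/wrist0.png

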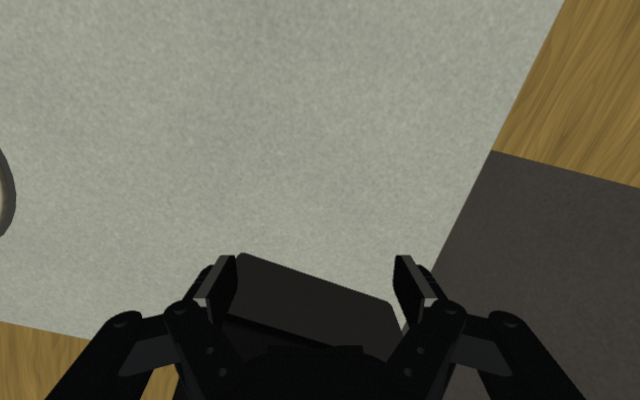

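```bash
cat > h.py <<'E'
import numpy as np, cv2
from workcell import bot, imaging
def ray(name,uv,z,C=None):
    C=C or imaging.calibration(name); T=C["camera_from_world"]; R=T[:3,:3]; o=-R.T@T[:3,3]
    d=R.T@np.array([(uv[0]-C["cx"])/C["fx"],(uv[1]-C["cy"])/C["fy"],1.])
    return o+d*(z-o[2])/d[2]
def proj(C,P):
    T=C["camera_from_world"]; p=T[:3,:3]@np.asarray(P,float)+T[:3,3]
    return np.array([C["fx"]*p[0]/p[2]+C["cx"],C["fy"]*p[1]/p[2]+C["cy"]])
def tri(obs):
    A=[];b=[]
    for C,uv in obs:
        T=C["camera_from_world"];R=T[:3,:3];o=-R.T@T[:3,3]
        d=R.T@np.array([(uv[0]-C["cx"])/C["fx"],(uv[1]-C["cy"])/C["fy"],1.]);d/=np.linalg.norm(d)
        M=np.eye(3)-np.outer(d,d);A.append(M);b.append(M@o)
    A=np.array(A);b=np.array(b);x=np.linalg.solve(A.sum(0),b.sum(0))
    return x,[np.linalg.norm(a@x-c)*1000 for a,c in zip(A,b)]
E
python3 - <<'E'
from h import *
t=cv2.imread("pics/top0.png"); s=cv2.imread("pics/scene0.png")
def crop(im,u,v,w,h,f): return cv2.resize(im[v:v+h,u:u+w],None,fx=f,fy=f,interpolation=cv2.INTER_CUBIC)
cv2.imwrite("pics/tc1.png",crop(t,160,125,160,100,5))
cv2.imwrite("pics/tc2.png",crop(t,340,140,150,100,5))
cv2.imwrite("pics/sc1.png",crop(s,320,150,160,120,5))
cv2.imwrite("pics/sc2.png",crop(s,160,170,150,90,5))
for n,uv in dict(case=(213,200),belay=(464,227),cn=(293,163),bn=(378,181),orange=(327,237),green=(329,105),blue=(228,117),lamp=(447,134),ynest=(262,288),ycase=(173,226)).items(): print(n,ray("top",uv,0.01).round(3))
E
```

```text
case [0.518 0.327 0.01 ]
belay [ 0.465 -0.326  0.01 ]
cn [0.62  0.121 0.01 ]
bn [ 0.579 -0.102  0.01 ]
orange [0.43  0.027 0.01 ]
green [0.776 0.031 0.01 ]
blue [0.738 0.296 0.01 ]
lamp [ 0.706 -0.279  0.01 ]
ynest [0.293 0.191 0.01 ]
ycase [0.447 0.43  0.01 ]
```

View pics/tc1.png

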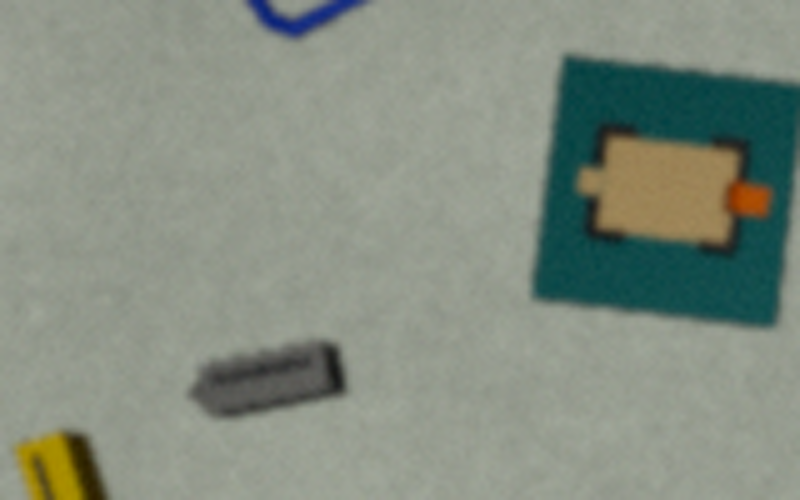

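View pics/tc2.png

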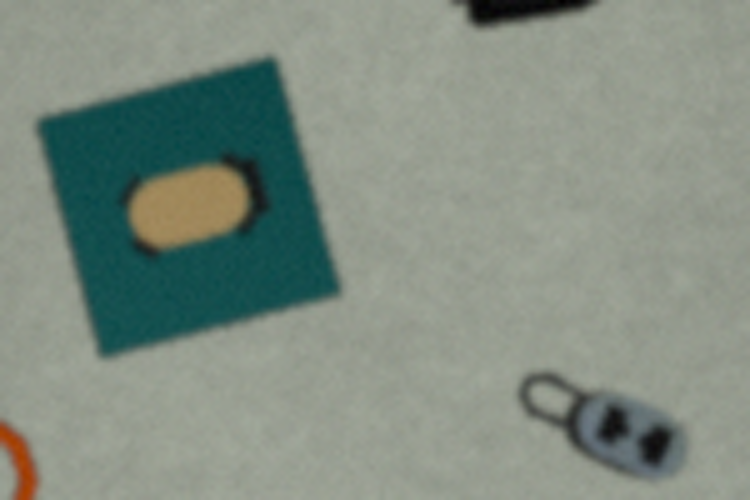

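View pics/sc1.png

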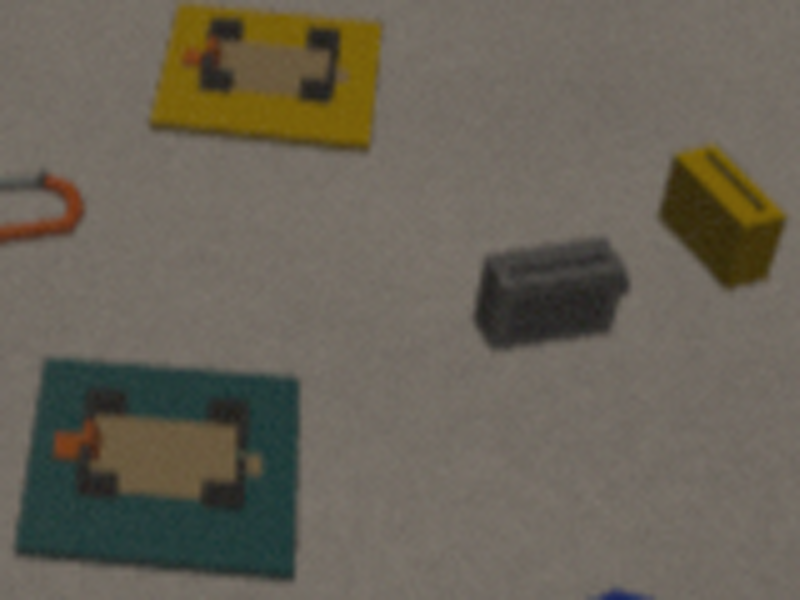

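View pics/sc2.png

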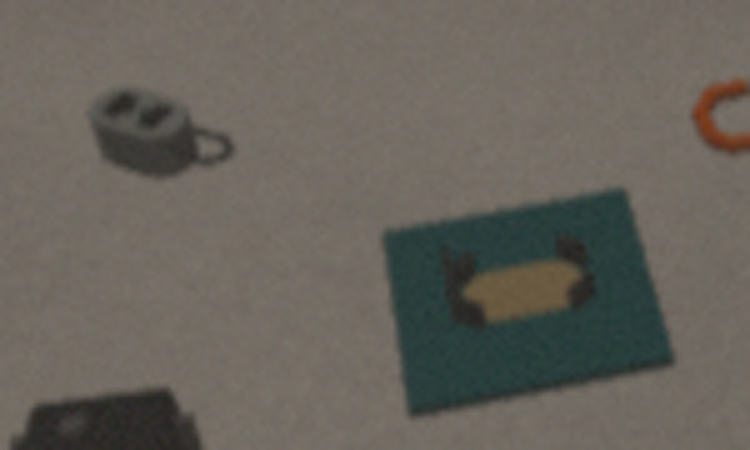

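Top view: case standing at about (213,200), lug to the left and lid away from the robot. Its nest is at (293,163) with the tongue on the right, and the belay device is at (464,227) with its loop to the upper left. Its nest is at (378,181) with the stop on the right. I'll look at the belay device first, with the wrist camera.

```bash
cat >> h.py <<'E'
from scipy.spatial.transform import Rotation as Ro
def plan(p,yaw,rp=(180,0)):
    o=bot.get_obs(); R0=Ro.from_euler("xyz",o["tcp_rot"],degrees=True); R1=Ro.from_euler("xyz",[rp[0],rp[1],yaw],degrees=True)
    d=np.asarray(p)-o["ee_pos"]
    print("t",round(o["time"],2),"pos",o["ee_pos"].round(4),"rot",o["tcp_rot"].round(2),"open",round(o["opening"],4),"F",o["wrist_force"].round(1))
    print("turn(tool)",(R0.inv()*R1).as_rotvec().round(4),"shift cm before turn",(R0.inv().apply(d)*100).round(2),"after turn",(R1.inv().apply(d)*100).round(2))
def snap(n,tag):
    C=imaging.calibration(n); im=imaging.camera(n); cv2.imwrite(f"pics/{tag}.png",im); np.savez(f"pics/{tag}.npz",**C); return im,C
def load(tag):
    z=np.load(f"pics/{tag}.npz"); return {k:(z[k] if z[k].ndim else float(z[k])) for k in z}
E
python3 -c "
from h import *
plan([0.465,-0.326,0.2],65)"
```

```text
t 0.15 pos [ 0.1519 -0.5284  0.2307] rot [-179.94   -0.     16.03] open 0.0854 F [0.3 0.2 0.8]
turn(tool) [-1.000e-03 -5.000e-04 -8.547e-01] shift cm before turn [ 35.69 -10.81   3.09] after turn [31.58 19.82  3.07]
```

{"name": "servo_tool", "arguments": {"moves": [[[0,0,-0.122,0,0,0,8.5],[0,0,-0.122,0,0,0,8.5],[0,0,-0.122,0,0,0,8.5],[0,0,-0.122,0,0,0,8.5],[0,0,-0.122,0,0,0,8.5],[0,0,-0.122,0,0,0,8.5],[0,0,-0.122,0,0,0,8.5]]]}}

```text
time: 0.73
ee_pos: [0.1516, -0.5277, 0.2285]
tcp_rot: [-179.8, -0.2, 66.1]
wrist_force: [0.3, 0.2, 0.6]
opening: 0.0848
```

{"name": "servo_tool", "arguments": {"moves": [[[0,0,0,3.1,2,0.3,8.5],[0,0,0,3.1,2,0.3,8.5],[0,0,0,3.1,2,0.3,8.5],[0,0,0,3.1,2,0.3,8.5],[0,0,0,3.1,2,0.3,8.5],[0,0,0,3.1,2,0.3,8.5],[0,0,0,3.1,2,0.3,8.5],[0,0,0,3.1,2,0.3,8.5],[0,0,0,3.1,2,0.3,8.5],[0,0,0,3.1,2,0.3,8.5],[0,0,0,0,0,0,8.5]]]}}

```text
time: 1.65
ee_pos: [0.4686, -0.3132, 0.1933]
tcp_rot: [-179.6, -0.3, 66.4]
wrist_force: [0.3, 0.1, -0.7]
opening: 0.0852
```

```bash
python3 -c "
from h import *
plan([0.465,-0.326,0.2],65)
snap('wrist','w1')"
```

```text
t 1.65 pos [ 0.4686 -0.3132  0.1933] rot [-179.58   -0.33   66.4 ] open 0.0852 F [ 0.3  0.1 -0.7]
turn(tool) [-0.0074 -0.0056  0.0244] shift cm before turn [-1.31  0.18 -0.68] after turn [-1.31  0.22 -0.67]
```

View pics/w1.png

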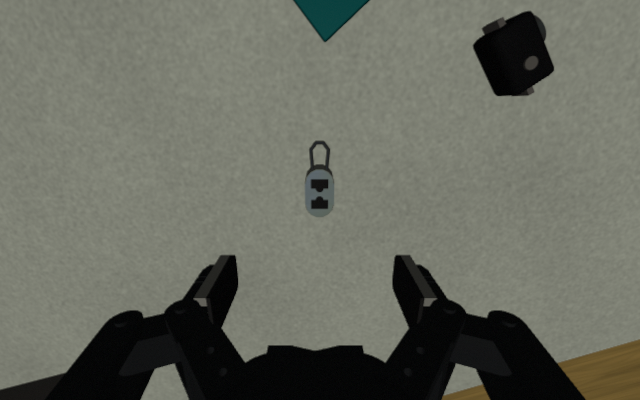

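The belay device is at about (320,194), nearly vertical in the image, with its loop end at (319,141).

Run:
```python
from h import *
C=load('w1'); im=cv2.imread('pics/w1.png')
cv2.imwrite('pics/w1c.png',cv2.resize(im[120:240,260:380],None,fx=5,fy=5,interpolation=cv2.INTER_CUBIC))
print(ray('wrist',(319.5,192.5),0.03,C), ray('wrist',(319,143),0.02,C))
plan([0.465,-0.326,0.09],65)
```

```text
[ 0.46748629 -0.32667199  0.03      ] [ 0.48907613 -0.27546899  0.02      ]
t 1.7 pos [ 0.4668 -0.3144  0.1936] rot [-179.54   -0.28   66.39] open 0.0851 F [ 0.1 -0.1  0.5]
turn(tool) [-0.0081 -0.0047  0.0242] shift cm before turn [-1.19  0.38 10.35] after turn [-1.13  0.33 10.36]
```

View pics/w1c.png

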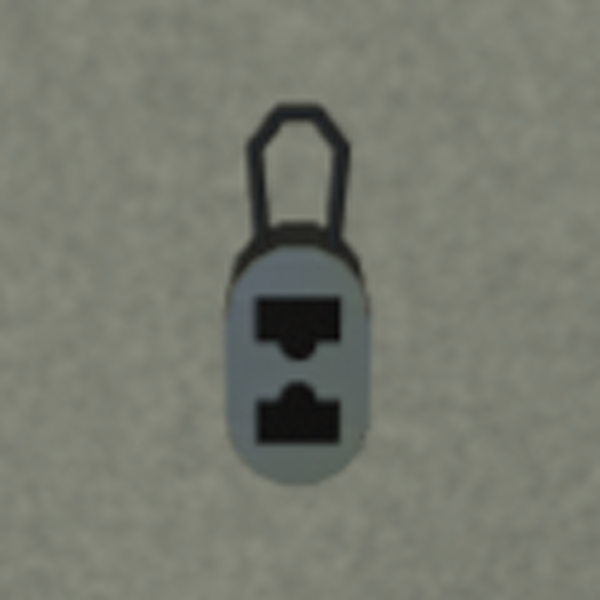

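{"name": "servo_tool", "arguments": {"moves": [[[0,0,0,-0.4,0.1,3,8.5],[0,0,0,-0.4,0.1,3,8.5],[0,0,0,-0.4,0.1,3,8.5],[0,0,0,0,0,0,8.5],[0,0,0,0,0,0,8.5]]]}}

```text
time: 2.12
ee_pos: [0.4632, -0.3273, 0.1022]
tcp_rot: [-179.6, -0.2, 66.5]
wrist_force: [0.5, -0.1, 1.1]
opening: 0.0851
```

Run:
```python
from h import *
im,C=snap('wrist','w2')
cv2.imwrite('pics/w2c.png',cv2.resize(im[100:320,220:420],None,fx=2.7,fy=2.7,interpolation=cv2.INTER_CUBIC))
plan([0.467,-0.327,0.06],66)
```

```text
t 2.17 pos [ 0.463  -0.3273  0.102 ] rot [-179.59   -0.2    66.47] open 0.0851 F [-0.7  0.  -0.6]
turn(tool) [-0.0072 -0.0035  0.0081] shift cm before turn [0.17 0.38 4.2 ] after turn [0.19 0.35 4.2 ]
```

View pics/w2c.png

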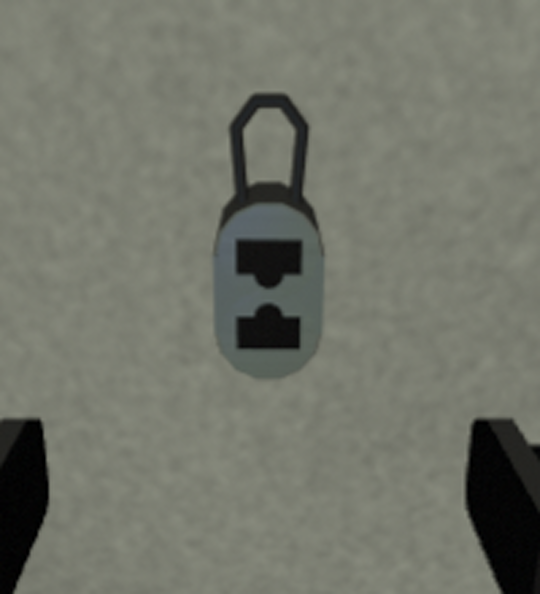

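Run:
```python
from h import *
A=load('w1');B=load('w2')
c=tri([(A,(319.3,193.0)),(B,(319.4,207.5))]);l=tri([(A,(319.3,140.4)),(B,(319.1,134.2))])
print(c,l)
c2=ray('w',(319.4,207.5),.03,B);l2=ray('w',(319.1,134.2),.022,B);print(c2,l2)
d=l2-c2;print(np.degrees(np.arctan2(d[1],d[0])),np.hypot(*d[:2]))
T=imaging.calibration('top');print(proj(T,c2),proj(imaging.calibration('scene'),c2))
plan([c2[0],c2[1],0.009],66.5)
```

```text
(array([ 0.46564991, -0.33067891,  0.01793664]), [np.float64(0.03320188440756978), np.float64(0.03320188440760083)]) (array([ 0.49111452, -0.270881  ,  0.03793707]), [np.float64(0.13522314975417754), np.float64(0.13522314975427382)])
[ 0.46736686 -0.32647592  0.03      ] [ 0.490495   -0.27232829  0.022     ]
66.87116130085215 0.05888018778860031
[466.4040846  226.21764242] [187.49533832 192.20070964]
t 2.17 pos [ 0.463  -0.3273  0.102 ] rot [-179.59   -0.2    66.47] open 0.0851 F [-0.7  0.  -0.6]
turn(tool) [-0.0072 -0.0035 -0.0006] shift cm before turn [0.21 0.43 9.3 ] after turn [0.25 0.37 9.3 ]
```

{"name": "servo_tool", "arguments": {"moves": [[[-0.007,-0.003,0,0.1,0.2,2.5,8.5],[0,0,0,0.1,0.2,2.5,8.5],[0,0,0,0,0,2.5,8.5],[0,0,0,0,0,1.5,8.5],[0,0,0,0,0,0,8.5],[0,0,0,0,0,0,8.5]]]}}

```text
time: 2.67
ee_pos: [0.4714, -0.3322, 0.0231]
tcp_rot: [179.1, 0.2, 66.3]
wrist_force: [0.0, -0.9, -0.4]
opening: 0.0849
```

Run:
```python
from h import *
snap('wrist','w3')
plan([0.4674,-0.3265,0.004],66.8)
```

```text
t 2.72 pos [ 0.4716 -0.3323  0.0235] rot [179.06   0.18  66.28] open 0.085 F [-1.2  1.   0.6]
turn(tool) [ 0.0163  0.0032 -0.0091] shift cm before turn [ 0.37 -0.65  1.94] after turn [ 0.37 -0.62  1.95]
```

View pics/w3.png

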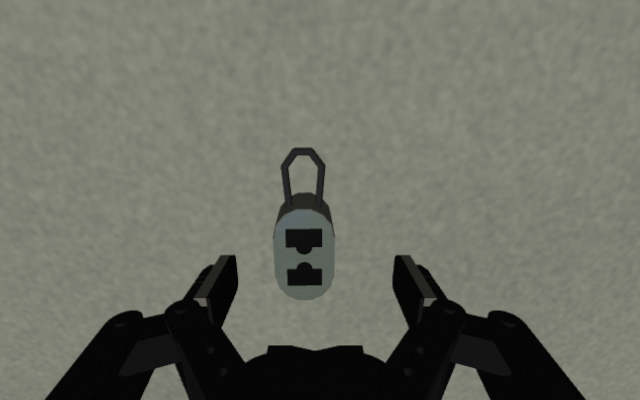

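{"name": "servo_tool", "arguments": {"moves": [[[0.008,0.002,-0.005,0.2,-0.35,0.6,8.5],[0.007,0,-0.004,0.2,-0.3,0.4,8.5],[0,0,0,0,0,0,8.5],[0,0,0,0,0,0,8.5]]]}}

```text
time: 3.05
ee_pos: [0.4691, -0.3274, 0.0184]
tcp_rot: [179.6, 0.1, 66.8]
wrist_force: [-0.3, -0.1, -0.6]
opening: 0.085
```

Run:
```python
from h import *
snap('wrist','w4')
plan([0.4674,-0.3265,0.004],66.8)
```

```text
t 3.1 pos [ 0.4691 -0.3274  0.0184] rot [1.7961e+02 1.4000e-01 6.6820e+01] open 0.0851 F [ 0.8 -0.  -0.2]
turn(tool) [0.0068 0.0024 0.0004] shift cm before turn [ 0.02 -0.21  1.44] after turn [ 0.01 -0.2   1.44]
```

View pics/w4.png

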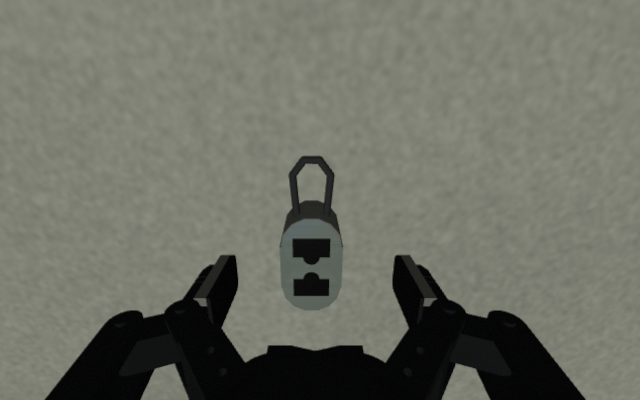

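{"name": "servo_tool", "arguments": {"moves": [[[0.004,0.002,0,0,-0.15,1,8.5],[0.004,0,0,0,-0.1,0.8,8.5],[0,0,0,0,0,0.3,8.5],[0,0,0,0,0,0,8.5]]]}}

```text
time: 3.43
ee_pos: [0.4669, -0.3264, -0.0043]
tcp_rot: [-179.9, 0.0, 66.8]
wrist_force: [-0.5, -0.4, -0.3]
opening: 0.0848
```

Run:
```python
from h import *
plan([0.4674,-0.3265,0.003],66.8)
```

```text
t 3.43 pos [ 0.4669 -0.3264 -0.0043] rot [-1.7993e+02  2.0000e-02  6.6830e+01] open 0.0848 F [-0.5 -0.4 -0.3]
turn(tool) [-0.0012  0.0004  0.0005] shift cm before turn [ 0.01  0.04 -0.73] after turn [ 0.01  0.04 -0.73]
```

{"name": "servo_tool", "arguments": {"force": 40, "moves": [[[0,0,0,0,0,-0.7,8.5],[0,0,0,0,0,0,8.5],[0,0,0,0,0,0,6],[0,0,0,0,0,0,4.5],[0,0,0,0,0,0,3],[0,0,0,0,0,0,2.5],[0,0,0,0,0,0,2],[0,0,0,0,0,0,2],[0,0,0,0,0,0,2]]]}}

```text
time: 4.18
ee_pos: [0.467, -0.3265, 0.0036]
tcp_rot: [-179.9, 0.0, 66.8]
wrist_force: [0.9, -0.2, 1.8]
opening: 0.0333
```

Run:
```python
from h import *
plan([0.4674,-0.3265,0.003],66.8)
snap('wrist','w5')
```

```text
t 4.18 pos [ 0.467  -0.3265  0.0036] rot [-1.7993e+02  2.0000e-02  6.6830e+01] open 0.0333 F [ 0.9 -0.2  1.8]
turn(tool) [-0.0011  0.0004  0.0005] shift cm before turn [0.02 0.04 0.06] after turn [0.02 0.04 0.06]
```

View pics/w5.png

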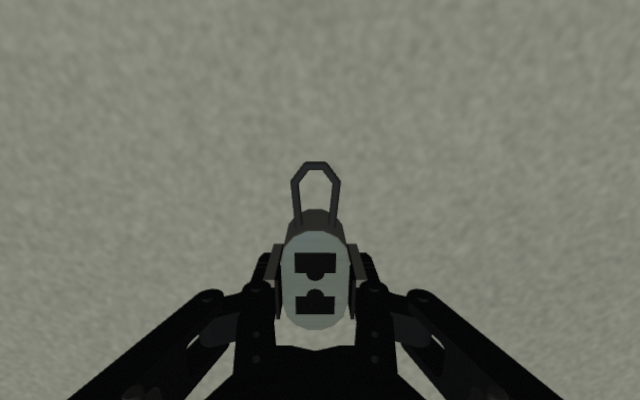

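Run:
```python
from h import *
C=load('w5');p=ray('w',(316,281),.03,C);print(p, p-np.array([.467,-.3265,0]))
im=cv2.imread('pics/top0.png')
plan([0.6,-0.18,0.12],105)
```

```text
[ 0.467897   -0.32625566  0.03      ] [0.000897   0.00024434 0.03      ]
t 4.23 pos [ 0.467  -0.3265  0.0036] rot [-1.7994e+02  2.0000e-02  6.6830e+01] open 0.0327 F [ 0.3  0.5 -0.8]
turn(tool) [-0.0012 -0.     -0.6662] shift cm before turn [ 18.7    6.45 -11.65] after turn [ 10.71  16.64 -11.64]
```

{"name": "servo_tool", "arguments": {"moves": [[[0,0,0,0,0,-2,2],[0,0,0,0,0,-3,2],[0,0,-0.11,0,0,-3,2],[0,0,-0.11,0,0,-3,2],[0,0,-0.11,0,0,0,2],[0,0,-0.11,0,0,0,2],[0,0,-0.11,0,0,0,2],[0,0,-0.11,0,0,0,2],[0,0,0,0,0,0,2]]]}}

```text
time: 4.98
ee_pos: [0.4656, -0.3254, 0.1166]
tcp_rot: [-179.7, -0.3, 106.4]
wrist_force: [-0.4, -1.2, -1.9]
opening: 0.0339
```

Run:
```python
from h import *
plan([0.6,-0.18,0.12],105)
```

```text
t 4.98 pos [ 0.4656 -0.3254  0.1166] rot [-179.75   -0.25  106.4 ] open 0.0339 F [-0.4 -1.2 -1.9]
turn(tool) [-0.0044 -0.0043  0.0245] shift cm before turn [10.16 17.   -0.37] after turn [10.57 16.75 -0.34]
```

{"name": "servo_tool", "arguments": {"moves": [[[0,0,0.012,1.7,2.8,0,2],[0,0,0.012,1.7,2.8,0,2],[0,0,0,1.7,2.8,0,2],[0,0,0,1.7,2.8,0,2],[0,0,0,1.7,2.8,0,2],[0,0,0,1.7,2.8,0,2],[0,0,0,0,0,0,2],[0,0,0,0,0,0,2]]]}}

```text
time: 5.65
ee_pos: [0.6063, -0.1783, 0.1132]
tcp_rot: [-179.6, -0.3, 102.9]
wrist_force: [-0.9, -0.3, -2.0]
opening: 0.0334
```

Run:
```python
from h import *
plan([0.6,-0.18,0.12],105)
snap('wrist','w6')
```

```text
t 5.65 pos [ 0.6063 -0.1783  0.1132] rot [-179.55   -0.32  102.9 ] open 0.0334 F [-0.9 -0.3 -2. ]
turn(tool) [-0.0077 -0.0057 -0.0366] shift cm before turn [-0.02 -0.65 -0.68] after turn [ 0.   -0.65 -0.68]
```

View pics/w6.png

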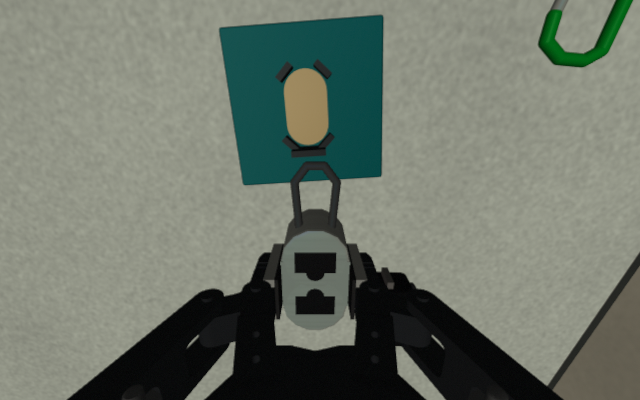

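```bash
cat >> h.py <<'E'
def rect(mask,C,z):
    cs,_=cv2.findContours(mask.astype(np.uint8),cv2.RETR_EXTERNAL,cv2.CHAIN_APPROX_NONE)
    c=max(cs,key=cv2.contourArea)[:,0,:]
    P=np.array([ray('',p,z,C)[:2] for p in c])
    r=cv2.minAreaRect((P*1000).astype(np.float32)); return r,c
E
python3 - <<'E'
from h import *
im=cv2.imread('pics/w6.png');C=load('w6');hsv=cv2.cvtColor(im,cv2.COLOR_BGR2HSV)
H,S,V=cv2.split(hsv)
sand=(H>8)&(H<25)&(S>70)&(V>110); sand[:, :200]=0; sand[200:]=0; sand[:, 420:]=0
teal=(H>80)&(H<100)&(S>120); teal[200:]=0
print('sand',rect(sand,C,.008)[0]); 
m=cv2.morphologyEx((teal|sand).astype(np.uint8),cv2.MORPH_CLOSE,np.ones((25,25)))
print('plate',rect(m,C,.008)[0])
T=imaging.calibration('top');im=cv2.imread('pics/top0.png');hsv=cv2.cvtColor(im,cv2.COLOR_BGR2HSV);H,S,V=cv2.split(hsv)
sand=((H>8)&(H<25)&(S>70)&(V>110));sand[:170]=0;sand[195:]=0;sand[:,:350]=0;sand[:,400:]=0
print('topsand',rect(sand,T,.008)[0])
S2=imaging.calibration('scene');print(proj(S2,[.577,-.103,.008]))
E
```

```text
sand ((579.5567626953125, -101.25465393066406), (35.46210861206055, 61.02732467651367), 16.655733108520508)
plate ((579.8077392578125, -101.09352111816406), (127.90296936035156, 127.95030212402344), 16.64546775817871)
topsand ((578.9210205078125, -100.03913116455078), (32.932655334472656, 59.35712432861328), 15.584036827087402)
[263.54088901 227.14342269]
```

Run:
```python
from h import *
plan([0.5792,-0.1019,0.065],106.6)
```

```text
t 5.7 pos [ 0.6061 -0.1784  0.113 ] rot [-179.56   -0.34  102.9 ] open 0.0331 F [-1.5 -0.  -2.1]
turn(tool) [-0.0074 -0.0062 -0.0645] shift cm before turn [ 8.03 -0.88  4.86] after turn [ 8.1 -0.4  4.8]
```

{"name": "servo_tool", "arguments": {"moves": [[[-0.003,-0.003,-0.032,0,0,0,2],[-0.003,-0.003,-0.032,0,0,0,2],[0,0,0,2,-0.1,0,2],[0,0,0,2,-0.1,0,2],[0,0,0,2,-0.1,1.5,2],[0,0,0,2,-0.1,2,2],[0,0,0,0,0,1.3,2],[0,0,0,0,0,0,2],[0,0,0,0,0,0,2]]]}}

```text
time: 6.45
ee_pos: [0.5732, -0.108, 0.0633]
tcp_rot: [-179.8, 0.0, 105.1]
wrist_force: [0.3, -0.3, -1.0]
opening: 0.0335
```

Run:
```python
from h import *
plan([0.5792,-0.1019,0.05],106.6)
snap('wrist','w7')
```

```text
t 6.45 pos [ 0.5732 -0.108   0.0633] rot [-1.7984e+02  4.0000e-02  1.0515e+02] open 0.0335 F [ 0.3 -0.3 -1. ]
turn(tool) [-0.0028  0.0006 -0.0254] shift cm before turn [0.43 0.74 1.33] after turn [0.41 0.75 1.33]
```

View pics/w7.png

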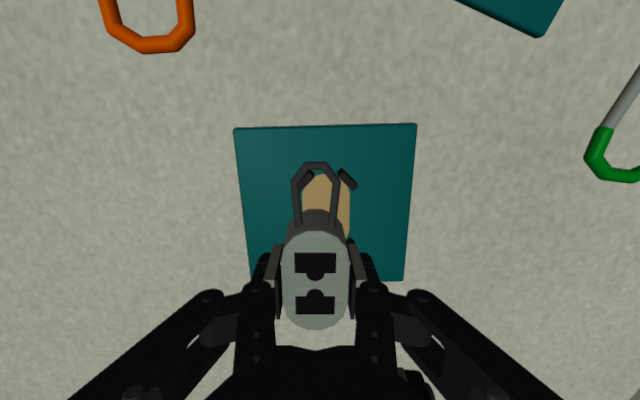

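{"name": "servo_tool", "arguments": {"moves": [[[0,0,-0.013,0.2,0.35,0,2],[0,0,-0.012,0.2,0.35,0,2],[0,0,0,0,0.05,0,2],[0,0,0,0,0,0,2],[0,0,0,0,0,0,2]]]}}

```text
time: 6.92
ee_pos: [0.5819, -0.1046, 0.0668]
tcp_rot: [179.9, 0.2, 106.5]
wrist_force: [-0.6, 1.0, -1.2]
opening: 0.0333
```

Run:
```python
from h import *
plan([0.5792,-0.1019,0.04],106.6)
```

```text
t 6.92 pos [ 0.5819 -0.1046  0.0668] rot [1.7994e+02 1.6000e-01 1.0647e+02] open 0.0333 F [-0.6  1.  -1.2]
turn(tool) [ 0.001   0.0029 -0.0023] shift cm before turn [ 0.35 -0.18  2.68] after turn [ 0.34 -0.18  2.68]
```

{"name": "servo_tool", "arguments": {"moves": [[[0,0,0,0.2,-0.1,1,2],[0,0,0,0.1,-0.05,1,2],[0,0,0,0,0,0.5,2],[0,0,0,0,0,0,2],[0,0,0,0,0,0,2]]]}}

```text
time: 7.33
ee_pos: [0.5791, -0.102, 0.0384]
tcp_rot: [180.0, 0.1, 106.4]
wrist_force: [0.1, -1.3, -1.3]
opening: 0.0337
```

Run:
```python
from h import *
plan([0.5792,-0.1019,0.025],106.6)
snap('wrist','w8')
```

```text
t 7.33 pos [ 0.5791 -0.102   0.0384] rot [1.7999e+02 1.4000e-01 1.0644e+02] open 0.0337 F [ 0.1 -1.3 -1.3]
turn(tool) [ 0.0002  0.0025 -0.0027] shift cm before turn [0.01 0.01 1.34] after turn [0.01 0.01 1.34]
```

View pics/w8.png

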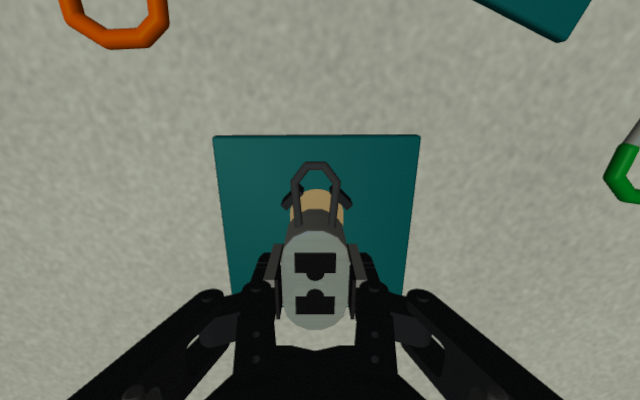

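Centred over the oval (fences symmetrical about x≈317). Descending.

{"name": "servo_tool", "arguments": {"moves": [[[0,0,0,0,0,0.8,2],[0,0,0,0,0,0.8,2],[0,0,0,0,0,0.6,2],[0,0,0,0,0,0,2],[0,0,0,0,0,0,2]]]}}

```text
time: 7.8
ee_pos: [0.5791, -0.102, 0.0142]
tcp_rot: [180.0, 0.1, 106.4]
wrist_force: [-0.2, -0.8, -1.7]
opening: 0.0332
```

Run:
```python
from h import *
plan([0.5792,-0.1019,0.0116],106.6)
snap('wrist','w9')
```

```text
t 7.8 pos [ 0.5791 -0.102   0.0142] rot [1.7998e+02 1.4000e-01 1.0645e+02] open 0.0332 F [-0.2 -0.8 -1.7]
turn(tool) [ 0.0003  0.0024 -0.0026] shift cm before turn [0.01 0.01 0.26] after turn [0.01 0.01 0.26]
```

View pics/w9.png

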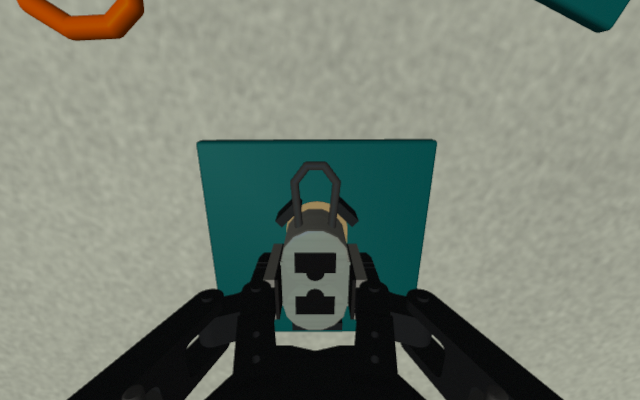

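{"name": "servo_tool", "arguments": {"moves": [[[0,0,0,0,0,0.25,2],[0,0,0,0,0,0.05,2],[0,0,0,0,0,0,2]]]}}

```text
time: 8.1
ee_pos: [0.5797, -0.1022, 0.0118]
tcp_rot: [179.9, 0.2, 106.4]
wrist_force: [-0.7, 0.4, -1.3]
opening: 0.033
```

{"name": "servo_tool", "arguments": {"moves": [[[0,0,0,0,0,0,3.8],[0,0,0,0,0,0,4.5],[0,0,0,0,0,0,6],[0,0,0,0,0,-0.5,6],[0,0,0,0,0,-2,6],[0,0,0,0,0,-2.5,6],[0,0,0,0,0,-2.5,6],[0,0,0,0,0,0,6]]]}}

```text
time: 8.77
ee_pos: [0.5788, -0.1019, 0.0907]
tcp_rot: [180.0, 0.1, 106.4]
wrist_force: [0.7, -0.0, 0.6]
opening: 0.0595
```

Run:
```python
from h import *
plan([0.5792,-0.1019,0.0116],106.6)
snap('wrist','w10')
```

```text
t 8.77 pos [ 0.5788 -0.1019  0.0907] rot [1.7998e+02 1.5000e-01 1.0644e+02] open 0.0595 F [ 0.7 -0.   0.6]
turn(tool) [ 0.0003  0.0025 -0.0028] shift cm before turn [0.01 0.04 7.91] after turn [-0.01  0.04  7.91]
```

View pics/w10.png

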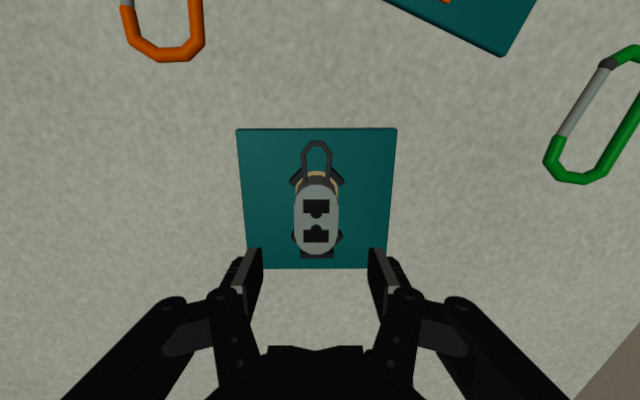

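Run:
```python
from h import *
C=load('w10');im=cv2.imread('pics/w10.png')
cv2.imwrite('pics/w10c.png',cv2.resize(im[120:280,230:410],None,fx=3.3,fy=3.3,interpolation=cv2.INTER_CUBIC))
p=ray('',(317.3,220),.038,C);l=ray('',(317,143),.028,C)
a=np.radians(106.65);ux=np.array([np.sin(a),-np.cos(a)]);uy=np.array([np.cos(a),np.sin(a)])
for q in (p,l):
  d=q[:2]-np.array([.5797,-.1011]);print(q.round(4),(d@ux).round(4),(d@uy).round(4))
```

```text
[ 0.5803 -0.1022  0.038 ] 0.0003 -0.0012
[ 0.5639 -0.0474  0.028 ] 0.0002 0.056
```

View pics/w10c.png

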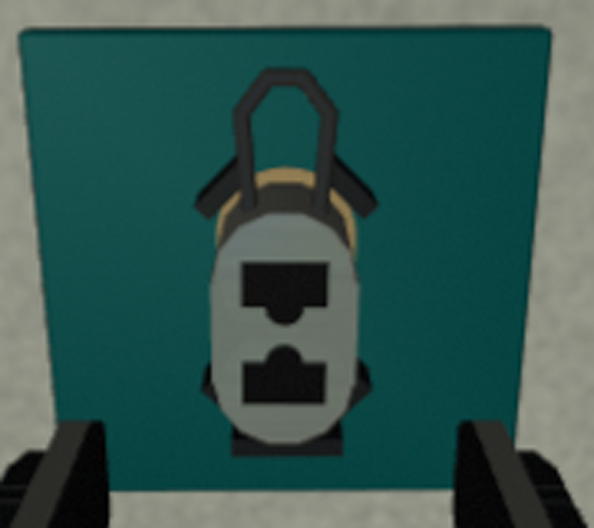

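Belay device is home: 0.3 mm and −1.2 mm off, loop over the low end. Next is the case nest.

Run:
```python
from h import *
plan([0.61,0.04,0.12],84)
```

```text
t 8.82 pos [ 0.5783 -0.1018  0.0886] rot [-1.7993e+02  1.0000e-01  1.0644e+02] open 0.0599 F [0.2 1.  0. ]
turn(tool) [-0.0009  0.002   0.3917] shift cm before turn [12.7   7.05 -3.17] after turn [14.43  1.67 -3.14]
```

{"name": "servo_tool", "arguments": {"moves": [[[0,0,0.12,0,0,-1,8.5],[0,0,0.12,0,0,-1,8.5],[0,0,0.12,2.5,0.7,0,8.5],[0,0,0,3,0.8,0,8.5],[0,0,0,3,0.8,0,8.5],[0,0,0,3,0.8,0,8.5],[0,0,0,2,0.8,0,8.5],[0,0,0,0,0,0,8.5],[0,0,0,0,0,0,8.5]]]}}

```text
time: 9.57
ee_pos: [0.6263, 0.0348, 0.1055]
tcp_rot: [-179.8, 0.2, 84.6]
wrist_force: [-0.7, 0.0, 0.1]
opening: 0.0848
```

Run:
```python
from h import *
plan([0.61,0.04,0.12],84)
snap('wrist','w11')
```

```text
t 9.57 pos [0.6263 0.0348 0.1055] rot [-1.798e+02  1.600e-01  8.458e+01] open 0.0848 F [-0.7  0.   0.1]
turn(tool) [-0.0035  0.0028  0.0101] shift cm before turn [ 0.36 -1.67 -1.44] after turn [ 0.35 -1.67 -1.45]
```

View pics/w11.png

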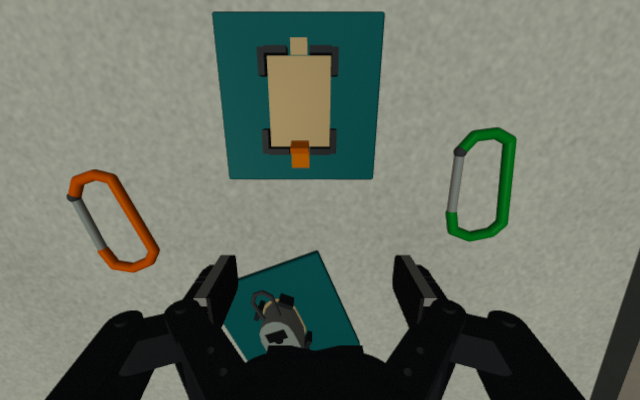

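Run:
```python
from h import *
im=cv2.imread('pics/w11.png');C=load('w11');hsv=cv2.cvtColor(im,cv2.COLOR_BGR2HSV)
H,S,V=cv2.split(hsv)
teal=(H>80)&(H<100)&(S>120); teal[200:]=0
sand=(H>8)&(H<25)&(S>60)&(V>110); sand[:, :200]=0; sand[200:]=0; sand[:, 420:]=0
m=cv2.morphologyEx(teal.astype(np.uint8),cv2.MORPH_CLOSE,np.ones((75,75)))
r,c=rect(teal,C,.008);print('plate',r, cv2.boundingRect(c))
s2=sand.copy(); s2[:57]=0
print('sand wo lug gap, no tongue',rect(s2,C,.008)[0])
# sand edges
for row in (70,100,130): xs=np.where(sand[row])[0];print(row,xs.min(),xs.max(),ray('',(xs.min(),row),.008,C).round(4),ray('',(xs.max(),row),.008,C).round(4))
for col in (280,320): ys=np.where(sand[:,col])[0];print(col,ys.min(),ys.max(),ray('',(col,ys.min()),.008,C).round(4),ray('',(col,ys.max()),.008,C).round(4))
im=cv2.imread('pics/top0.png');T=imaging.calibration('top');H,S,V=cv2.split(cv2.cvtColor(im,cv2.COLOR_BGR2HSV))
teal=(H>80)&(H<100)&(S>100); teal[:,330:]=0
print('top',rect(teal,T,.008)[0])
plan([0.61,0.04,0.12],84)
```

```text
plate ((621.2493286132812, 119.91500854492188), (127.48822784423828, 128.08938598632812), 84.50040435791016) (213, 12, 171, 167)
sand wo lug gap, no tongue ((620.8870239257812, 119.60392761230469), (68.04219055175781, 49.71482467651367), 84.48652648925781)
70 268 329 [0.5992 0.1466 0.008 ] [0.6473 0.142  0.008 ]
100 269 329 [0.5967 0.1244 0.008 ] [0.6455 0.1197 0.008 ]
130 271 328 [0.5948 0.1006 0.008 ] [0.6428 0.096  0.008 ]
280 56 145 [0.6101 0.1555 0.008 ] [0.6006 0.0874 0.008 ]
320 56 145 [0.6411 0.1525 0.008 ] [0.6349 0.0841 0.008 ]
top ((620.7793579101562, 120.34603118896484), (126.24128723144531, 126.10613250732422), 84.375)
t 9.62 pos [0.6261 0.0345 0.1054] rot [-1.7978e+02  1.5000e-01  8.4560e+01] open 0.0851 F [-0.7  0.7 -0.3]
turn(tool) [-0.0038  0.0026  0.0097] shift cm before turn [ 0.39 -1.66 -1.46] after turn [ 0.38 -1.66 -1.46]
```

Run:
```python
from h import *
plan([0.53,0.26,0.15],99)
```

```text
t 9.62 pos [0.6261 0.0345 0.1054] rot [-1.7978e+02  1.5000e-01  8.4560e+01] open 0.0851 F [-0.7  0.7 -0.3]
turn(tool) [-0.0041  0.0021 -0.2521] shift cm before turn [ 21.52 -11.72  -4.47] after turn [23.77 -5.97 -4.46]
```

{"name": "servo_tool", "arguments": {"moves": [[[0,0,-0.12,0,0,-1,4],[0,0,-0.12,2,0,-1,2],[0,0,0,4,-1,-1,0],[0,0,0,4,-1,0,0],[0,0,0,4,-1,0,0],[0,0,0,4,-1,0,0],[0,0,0,4,-1,0,0],[0,0,0,0,0,0,0],[0,0,0,0,0,0,0]]]}}

```text
time: 10.37
ee_pos: [0.5414, 0.2418, 0.1337]
tcp_rot: [-179.5, 0.1, 98.3]
wrist_force: [0.0, -0.8, -0.4]
opening: 0.0002
```

Run:
```python
from h import *
plan([0.53,0.26,0.15],99)
snap('wrist','w12')
```

```text
t 10.37 pos [0.5414 0.2418 0.1337] rot [-1.7953e+02  1.4000e-01  9.8260e+01] open 0.0002 F [ 0.  -0.8 -0.4]
turn(tool) [-0.0082  0.0025 -0.0129] shift cm before turn [ 1.96 -0.88 -1.63] after turn [ 1.97 -0.84 -1.63]
```

View pics/w12.png

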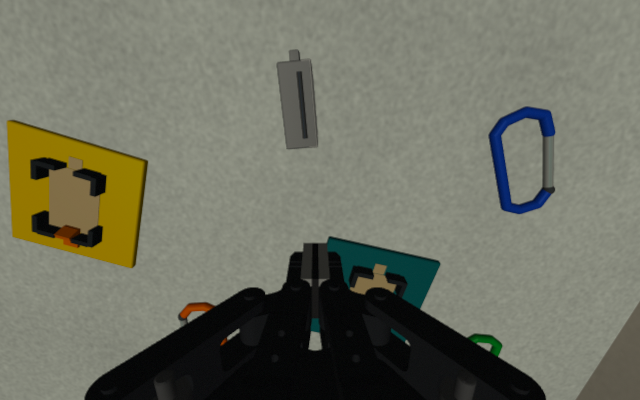

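Run:
```python
from h import *
C=load('w12');P=[ray('',p,.046,C) for p in [(277,64),(310,59),(318,147),(287,150)]]
for p in P: print(p.round(4))
P=np.array(P);print(P.mean(0),np.degrees(np.arctan2(*( (P[0]+P[1]-P[2]-P[3])[[1,0]]))),np.linalg.norm(P[0]-P[3]),np.linalg.norm(P[0]-P[1]),np.linalg.norm(P[2]-P[3]))
im=cv2.imread('pics/w12.png');cv2.imwrite('pics/w12c.png',cv2.resize(im[40:170,240:350],None,fx=4.5,fy=4.5,interpolation=cv2.INTER_CUBIC))
print(proj(imaging.calibration('top'),P.mean(0)),proj(imaging.calibration('scene'),P.mean(0)))
```

```text
[0.4961 0.3484 0.046 ]
[0.5203 0.3552 0.046 ]
[0.5358 0.2913 0.046 ]
[0.5106 0.2851 0.046 ]
[0.51569959 0.32000003 0.046     ] 103.30257757944896 0.06489286315152036 0.025146449983288632 0.02590249362315411
[212.6880199  200.07033555] [430.21593441 201.85392065]
```

View pics/w12c.png

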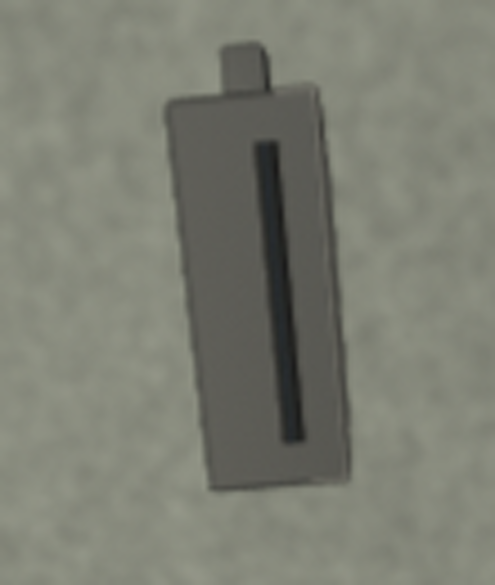

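Run:
```python
from h import *
plan([0.562,0.331,0.10],103.3)
```

```text
t 10.42 pos [0.5415 0.2416 0.1337] rot [-1.7952e+02  1.2000e-01  9.8220e+01] open -0.0001 F [ 0.2  0.4 -0.3]
turn(tool) [-0.0085  0.0017 -0.0886] shift cm before turn [8.56 3.33 3.32] after turn [8.23 4.05 3.37]
```

{"name": "servo_tool", "arguments": {"moves": [[[-0.004,0,-0.045,0,1.5,0,0],[-0.004,0,-0.045,1,1.5,0,0],[0,0,0,2.2,1,0.5,0],[0,0,0,2.2,0,1,0],[0,0,0,2.2,0,1,0],[0,0,0,0.5,0,0.5,0],[0,0,0,0,0,0,0],[0,0,0,0,0,0,0]]]}}

```text
time: 11.08
ee_pos: [0.5696, 0.3165, 0.102]
tcp_rot: [-180.0, 0.2, 102.7]
wrist_force: [0.3, -0.2, 0.2]
opening: -0.0002
```

Run:
```python
from h import *
plan([0.562,0.331,0.036],103.3)
snap('wrist','w13')
```

```text
t 11.08 pos [0.5696 0.3165 0.102 ] rot [-179.99    0.23  102.7 ] open -0.0002 F [ 0.3 -0.2  0.2]
turn(tool) [-0.0001  0.004  -0.0105] shift cm before turn [ 1.61 -0.42  6.59] after turn [ 1.59 -0.4   6.6 ]
```

View pics/w13.png

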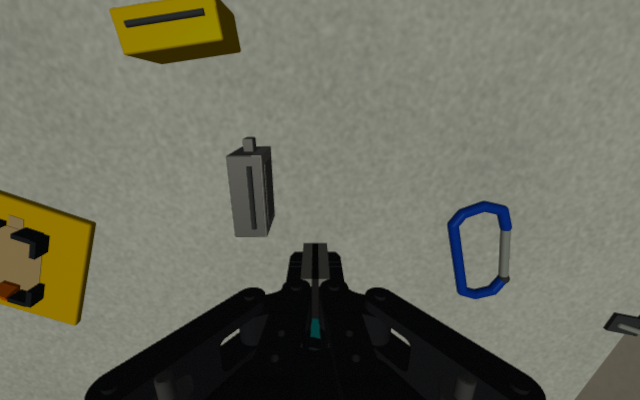

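{"name": "servo_tool", "arguments": {"moves": [[[0,0.002,-0.005,0.6,0,2,0],[0,0.002,-0.005,0.6,0,2,0],[0,0,0,0.3,0,1.8,0],[0,0,0,0,0,0.3,0],[0,0,0,0,0,0,0],[0,0,0,0,0,0,0]]]}}

```text
time: 11.63
ee_pos: [0.571, 0.3238, 0.0451]
tcp_rot: [179.6, -0.0, 102.8]
wrist_force: [0.3, -0.3, 0.1]
opening: 0.0003
```

Run:
```python
from h import *
plan([0.5157,0.320,0.036],103.3)
snap('wrist','w14')
```

```text
t 11.63 pos [0.571  0.3238 0.0451] rot [ 1.7963e+02 -4.0000e-02  1.0279e+02] open 0.0003 F [ 0.3 -0.3  0.1]
turn(tool) [ 0.0065 -0.0006 -0.0089] shift cm before turn [ 0.85 -5.48  0.87] after turn [ 0.9  -5.47  0.91]
```

View pics/w14.png

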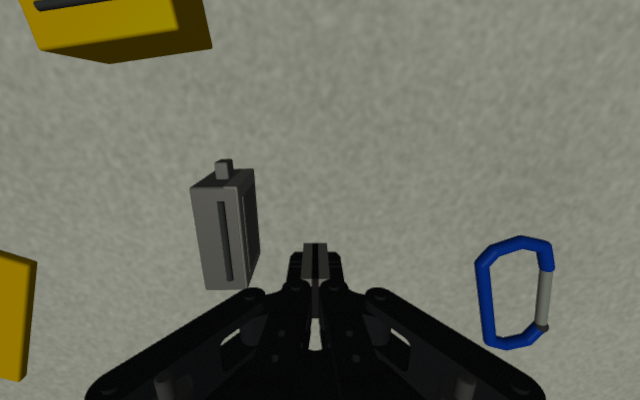

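{"name": "servo_tool", "arguments": {"moves": [[[0.003,0,-0.005,0.5,0,0.5,0],[0.003,0,-0.004,0.4,-0.3,0.5,0],[0,0,0,0.1,-0.5,0.1,0],[0,0,0,0,-0.6,0,0],[0,0,0,0,-0.6,0,0],[0,0,0,0,-0.4,0,0],[0,0,0,0,0,0,0]]]}}

```text
time: 12.27
ee_pos: [0.5446, 0.3289, 0.0376]
tcp_rot: [179.7, -0.1, 103.3]
wrist_force: [0.3, 0.5, 0.7]
opening: -0.0001
```

Run:
```python
from h import *
plan([0.5157,0.320,0.036],103.3)
snap('wrist','w15')
```

```text
t 12.27 pos [0.5446 0.3289 0.0376] rot [ 1.7969e+02 -1.2000e-01  1.0333e+02] open -0.0001 F [0.3 0.5 0.7]
turn(tool) [ 0.0054 -0.0021  0.0006] shift cm before turn [-0.2  -3.02  0.14] after turn [-0.2  -3.02  0.16]
```

View pics/w15.png

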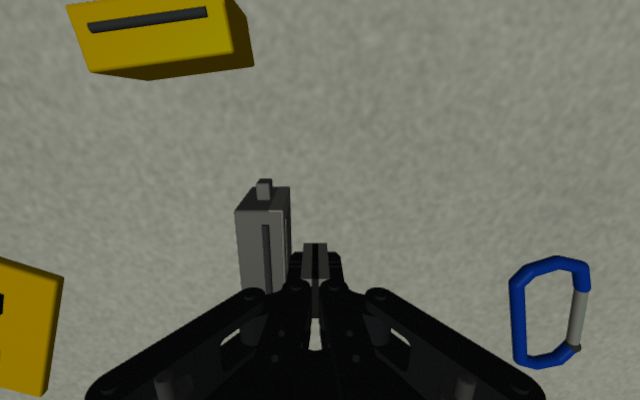

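{"name": "servo_tool", "arguments": {"moves": [[[0,0,0,0,-0.5,0,0],[0,0,0,0,-0.5,0,0],[0,0,0,0,-0.5,0,0],[0,0,0,0,-0.5,0,0],[0,0,0,0,-0.3,0,0]]]}}

```text
time: 12.73
ee_pos: [0.5235, 0.3242, 0.0404]
tcp_rot: [179.3, -0.2, 103.3]
wrist_force: [-0.4, -0.1, 0.7]
opening: -0.0003
```

Run:
```python
from h import *
plan([0.5157,0.320,0.036],103.3)
snap('wrist','w16')
```

```text
t 12.73 pos [0.5235 0.3242 0.0404] rot [179.26  -0.21 103.29] open -0.0003 F [-0.4 -0.1  0.7]
turn(tool) [ 0.0129 -0.0037 -0.0002] shift cm before turn [-0.23 -0.86  0.43] after turn [-0.23 -0.85  0.44]
```

View pics/w16.png

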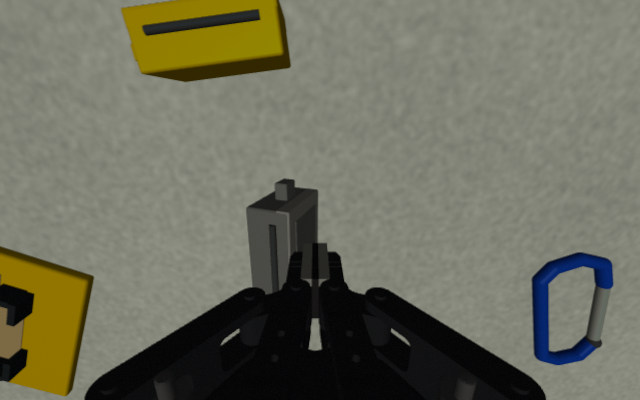

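It is tilting. I'll keep pushing.

{"name": "servo_tool", "arguments": {"moves": [[[0.005,0,0,0,-0.5,0.1,0],[0.005,0,0,0,-0.5,0.1,0],[0,0,0,0,-0.5,0.1,0],[0,0,0,0,-0.5,0.1,0],[0,0,0,0,-0.4,0,0],[0,0,0,0,0,0,0],[0,0,0,0,0,0,0]]]}}

```text
time: 13.37
ee_pos: [0.4956, 0.3172, 0.0341]
tcp_rot: [-179.9, -0.2, 103.3]
wrist_force: [1.0, -0.0, 0.0]
opening: 0.0004
```

Run:
```python
from h import *
plan([0.5157,0.320,0.036],103.3)
snap('wrist','w17')
```

```text
t 13.37 pos [0.4956 0.3172 0.0341] rot [-1.7987e+02 -1.5000e-01  1.0332e+02] open 0.0004 F [ 1. -0.  0.]
turn(tool) [-0.0023 -0.0027  0.0003] shift cm before turn [-0.19  2.02 -0.19] after turn [-0.19  2.02 -0.19]
```

View pics/w17.png

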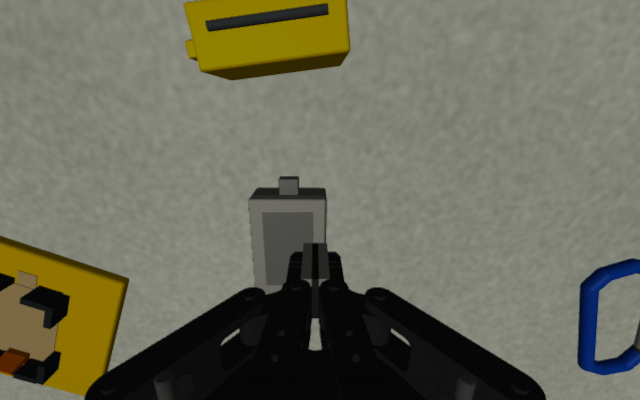

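The case lies lid up. I'll lift and look at it.

{"name": "servo_tool", "arguments": {"moves": [[[0,0,0,0,0,-2,0],[0,0,0,-0.5,-0.5,-3,0],[0,0,0,-0.5,-0.5,-2.5,3],[0,0,0,0,-0.5,0,6],[0,0,0,0,0,0,8.5],[0,0,0,0,0,0,8.5],[0,0,0,0,0,0,8.5]]]}}

```text
time: 14.0
ee_pos: [0.4836, 0.3035, 0.1108]
tcp_rot: [-179.8, -0.1, 103.3]
wrist_force: [-0.2, -0.1, -1.1]
opening: 0.0602
```

Run:
```python
from h import *
plan([0.48,0.320,0.036],103.3)
snap('wrist','w18')
```

```text
t 14.0 pos [0.4836 0.3035 0.1108] rot [-1.7981e+02 -1.2000e-01  1.0330e+02] open 0.0602 F [-0.2 -0.1 -1.1]
turn(tool) [-0.0034 -0.0021  0.0001] shift cm before turn [1.68 0.05 7.48] after turn [1.69 0.03 7.48]
```

View pics/w18.png

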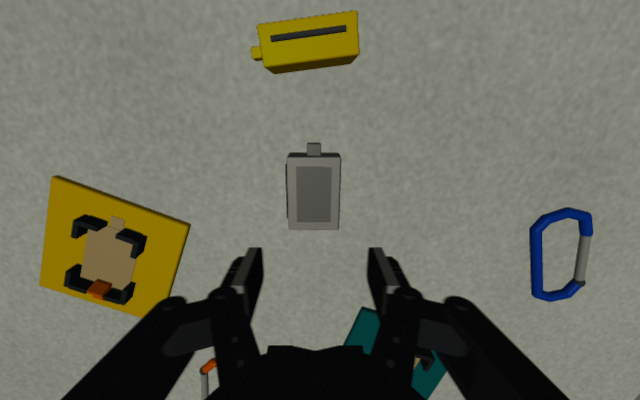

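Run:
```python
from h import *
C=load('w18');im=cv2.imread('pics/w18.png')
cv2.imwrite('pics/w18c.png',cv2.resize(im[135:245,270:360],None,fx=5.4,fy=5.4,interpolation=cv2.INTER_CUBIC))
```

```text
(no output)
```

View pics/w18c.png

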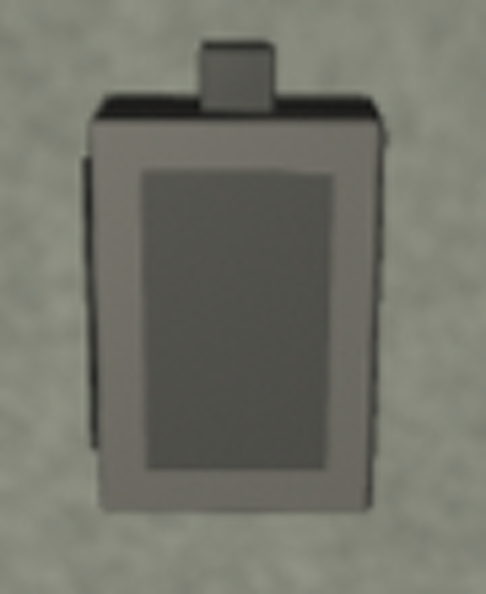

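Run:
```python
from h import *
C=load('w18');P=np.array([ray('',(270+x/5.4-.4,135+y/5.4-.4),.026,C) for x,y in [(90,121),(383,121),(371,510),(99,510)]])
print(P.round(4));print(P.mean(0),np.degrees(np.arctan2(*((P[0]+P[1]-P[2]-P[3])[[1,0]]))))
for i in range(4):print(np.linalg.norm(P[i]-P[(i+1)%4]).round(4))
c=P.mean(0)
for n in('top','scene'):
  im,_=snap(n,n+'1'); u=proj(imaging.calibration(n),c); print(n,u)
  x,y=u.astype(int); cv2.imwrite(f'pics/{n}1c.png',cv2.resize(im[y-30:y+30,x-40:x+40],None,fx=6,fy=6,interpolation=cv2.INTER_CUBIC))
plan([c[0],c[1],0.05],103.7)
```

```text
[[0.4501 0.3391 0.026 ]
 [0.4939 0.3494 0.026 ]
 [0.5089 0.2856 0.026 ]
 [0.4644 0.2751 0.026 ]]
[0.47931932 0.31230971 0.026     ] 102.92649194634092
0.045
0.0655
0.0456
0.0656
top [216.86516766 214.63237   ]
scene [423.54611744 198.56450067]
t 14.15 pos [0.4834 0.3034 0.1103] rot [-1.7974e+02 -1.0000e-01  1.0331e+02] open 0.0815 F [-0.  -0.2 -0.2]
turn(tool) [-0.0045 -0.0017 -0.0068] shift cm before turn [ 0.95 -0.16  6.03] after turn [ 0.97 -0.18  6.03]
```

View pics/scene1c.png

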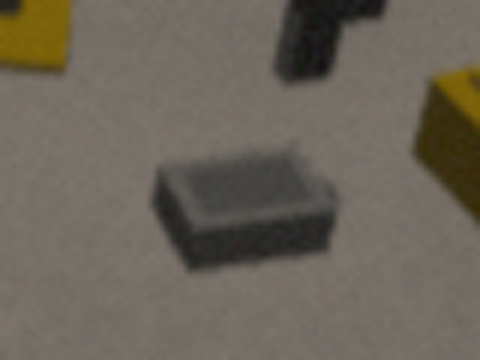

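{"name": "servo_tool", "arguments": {"force": 70, "moves": [[[-0.004,-0.001,0.003,0.5,-0.1,2,8.5],[0,0,0,0.4,0,2,8.5],[0,0,0,0,0,1.5,8.5],[0,0,0,0,0,0,8.5],[0,0,0,0,0,0,8.5]]]}}

```text
time: 14.57
ee_pos: [0.48, 0.3121, 0.0512]
tcp_rot: [-179.9, 0.0, 103.1]
wrist_force: [-0.3, -0.7, 0.2]
opening: 0.0852
```

Run:
```python
from h import *
plan([.4793,.3123,-0.001],103.0)
snap('wrist','w19')
```

```text
t 14.57 pos [0.48   0.3121 0.0512] rot [-1.7985e+02  1.0000e-02  1.0312e+02] open 0.0852 F [-0.3 -0.7  0.2]
turn(tool) [-0.0026  0.0002  0.0022] shift cm before turn [ 0.03 -0.05  5.22] after turn [ 0.03 -0.06  5.22]
```

View pics/w19.png

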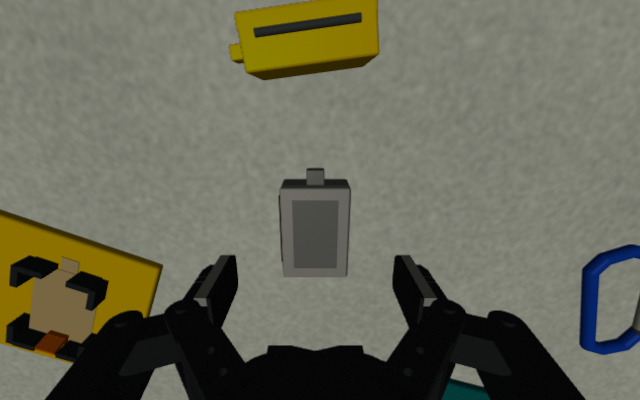

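{"name": "servo_tool", "arguments": {"moves": [[[-0.002,0,0.002,0,0,1.6,8.5],[0,0,0,0,0,1.5,8.5],[0,0,0,0,0,1,8.5],[0,0,0,0,0,0.5,8.5],[0,0,0,0,0,0,8.5],[0,0,0,0,0,0,8.5]]]}}

```text
time: 15.12
ee_pos: [0.4825, 0.3132, 0.0086]
tcp_rot: [179.7, -0.1, 103.0]
wrist_force: [-0.5, -0.2, -0.4]
opening: 0.0851
```

Run:
```python
from h import *
plan([.4793,.3123,-0.001],103.0)
```

```text
t 15.12 pos [0.4825 0.3132 0.0086] rot [ 1.7973e+02 -9.0000e-02  1.0298e+02] open 0.0851 F [-0.5 -0.2 -0.4]
turn(tool) [ 0.0047 -0.0016 -0.0004] shift cm before turn [-0.02 -0.33  0.96] after turn [-0.02 -0.33  0.96]
```

{"name": "servo_tool", "arguments": {"moves": [[[0.005,-0.001,0,0,-0.2,0.5,8.5],[0,0,0,0,-0.1,0.4,8.5],[0,0,0,0,0,0,8.5],[0,0,0,0,0,0,8.5]]]}}

```text
time: 15.45
ee_pos: [0.4804, 0.3132, 0.0012]
tcp_rot: [179.9, -0.1, 103.0]
wrist_force: [-0.1, -0.1, -0.4]
opening: 0.0851
```

Run:
```python
from h import *
plan([.4793,.3123,-0.001],103.0)
```

```text
t 15.45 pos [0.4804 0.3132 0.0012] rot [ 1.7989e+02 -9.0000e-02  1.0297e+02] open 0.0851 F [-0.1 -0.1 -0.4]
turn(tool) [ 0.002  -0.0016 -0.0005] shift cm before turn [-0.06 -0.13  0.22] after turn [-0.06 -0.13  0.22]
```

{"name": "servo_tool", "arguments": {"force": 70, "moves": [[[0.002,-0.001,0,0,-0.1,0.2,8],[0,0,0,0,0,0,7],[0,0,0,0,0,0,6],[0,0,0,0,0,0,5],[0,0,0,0,0,0,4.5],[0,0,0,0,0,0,4],[0,0,0,0,0,0,3.5],[0,0,0,0,0,0,3.5]]]}}

```text
time: 16.12
ee_pos: [0.4797, 0.3132, 0.0]
tcp_rot: [179.9, -0.1, 103.0]
wrist_force: [-0.1, -0.1, 0.3]
opening: 0.045
```

Run:
```python
from h import *
plan([.4793,.3123,-0.001],103.0)
snap('wrist','w20')
```

```text
t 16.12 pos [0.4797 0.3132 0.    ] rot [ 1.7994e+02 -5.0000e-02  1.0298e+02] open 0.045 F [-0.1 -0.1  0.3]
turn(tool) [ 0.001  -0.0009 -0.0004] shift cm before turn [-0.08 -0.06  0.1 ] after turn [-0.08 -0.06  0.1 ]
```

View pics/w20.png

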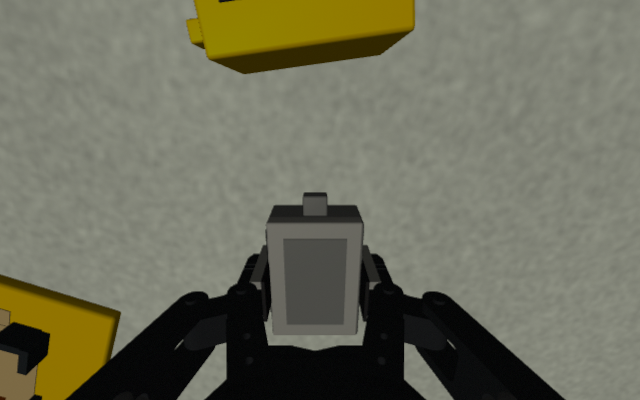

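Run:
```python
from h import *
C=load('w20');P=np.array([ray('',p,.026,C) for p in [(267,222),(363,222),(358,333.5),(272.5,334)]])
d=P.mean(0)[:2]-np.array([.4797,.3132]);a=np.radians(102.98)
print(P.round(4).tolist(),d, 'tool x',d@[np.cos(a),np.sin(a)],'tool y',d@[np.sin(a),-np.cos(a)],np.degrees(np.arctan2(*((P[0]+P[1]-P[2]-P[3])[[1,0]]))))
for i in range(4):print(np.linalg.norm(P[i]-P[(i+1)%4]).round(4))
```

```text
[[0.4504, 0.3398, 0.026], [0.4935, 0.3497, 0.026], [0.5092, 0.2861, 0.026], [0.4644, 0.2755, 0.026]] [-0.00032074 -0.00042529] tool x -0.00034237929743824945 tool y -0.00040807198643316673 103.03872120324439
0.0443
0.0655
0.0461
0.0658
```

{"name": "servo_tool", "arguments": {"moves": [[[0,0,0,0,0,-2,3.5],[0,0,0,0,0,-3,3.5],[0,0,0.1,0,0,-3,3.5],[0,0,0.1,0,0,-2.5,3.5],[0,0,0.1,0,0,0,3.5],[0,0,0.02,0,0,0,3.5],[0,0,0,0,0,0,3.5]]]}}

```text
time: 16.75
ee_pos: [0.4777, 0.3118, 0.1063]
tcp_rot: [-179.7, 0.2, 84.0]
wrist_force: [0.0, -0.6, -1.5]
opening: 0.0451
```

Run:
```python
from h import *
plan([.615,.04,0.11],84.5)
```

```text
t 16.75 pos [0.4777 0.3118 0.1063] rot [-1.7975e+02  1.7000e-01  8.3970e+01] open 0.0451 F [ 0.  -0.6 -1.5]
turn(tool) [-0.0045  0.003  -0.0093] shift cm before turn [-25.59  16.51  -0.36] after turn [-25.74  16.27  -0.37]
```

{"name": "servo_tool", "arguments": {"moves": [[[0,0,0,-3,1.9,0,3.5],[0,0,0,-3,1.9,0,3.5],[0,0,0,-3,1.9,0,3.5],[0,0,0,-3,1.9,0,3.5],[0,0,0,-3,1.9,0,3.5],[0,0,0,-3,1.9,0,3.5],[0,0,0,-3,1.9,0,3.5],[0,0,0,-3,1.9,0,3.5],[0,0,0,0,0,0,3.5],[0,0,0,0,0,0,3.5]]]}}

```text
time: 17.58
ee_pos: [0.6072, 0.0473, 0.0932]
tcp_rot: [-178.9, 0.4, 86.2]
wrist_force: [-0.6, 0.3, -1.7]
opening: 0.0449
```

Run:
```python
from h import *
plan([.6215,.1202,0.07],84.5)
im,C=snap('wrist','w21');H,S,V=cv2.split(cv2.cvtColor(im,cv2.COLOR_BGR2HSV))
teal=(H>80)&(H<100)&(S>120); teal[230:]=0
r,c=rect(teal,C,.008);print('plate',r, cv2.boundingRect(c))
sand=(H>8)&(H<25)&(S>60)&(V>110);sand[:, :200]=0;sand[:,420:]=0;sand[230:]=0
ys=np.where(sand.any(1))[0];print(ys.min(),ys.max())
```

```text
t 17.58 pos [0.6072 0.0473 0.0932] rot [-178.88    0.38   86.18] open 0.0449 F [-0.6  0.3 -1.7]
turn(tool) [-0.0194  0.007   0.0292] shift cm before turn [7.38 0.99 2.25] after turn [7.39 0.73 2.32]
plate ((621.1508178710938, 119.39044952392578), (127.83998107910156, 127.94775390625), 84.48429107666016) (244, 22, 179, 175)
51 183
```

View pics/w21.png

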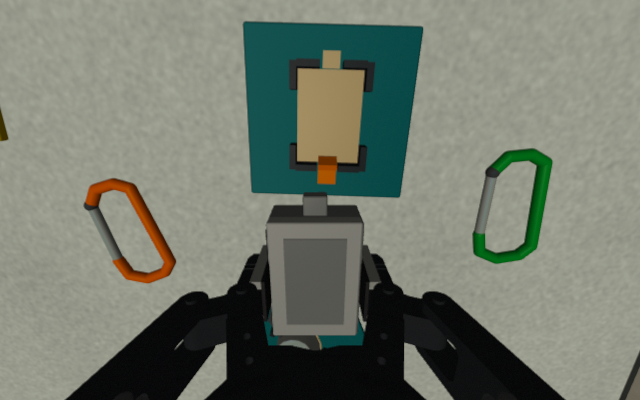

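{"name": "servo_tool", "arguments": {"moves": [[[-0.01,0.004,0.015,1.5,0.2,0,3.5],[-0.009,0.003,0.014,2,0.2,0,3.5],[0,0,0,2,0.2,0,3.5],[0,0,0,1.5,0.1,1,3.5],[0,0,0,0.3,0,1,3.5],[0,0,0,0,0,0,3.5],[0,0,0,0,0,0,3.5]]]}}

```text
time: 18.22
ee_pos: [0.616, 0.1265, 0.066]
tcp_rot: [-179.6, 0.1, 85.2]
wrist_force: [-0.4, -0.8, -0.5]
opening: 0.0449
```

Run:
```python
from h import *
plan([.6215,.1201,0.04],84.5)
```

```text
t 18.22 pos [0.616  0.1265 0.066 ] rot [-1.796e+02  1.100e-01  8.522e+01] open 0.0449 F [-0.4 -0.8 -0.5]
turn(tool) [-0.007   0.0019  0.0126] shift cm before turn [-0.59  0.62  2.6 ] after turn [-0.58  0.61  2.6 ]
```

{"name": "servo_tool", "arguments": {"moves": [[[-0.004,0.001,0.006,-0.3,0.3,0.5,3.5],[-0.003,0.001,0.006,-0.3,0.3,0.5,3.5],[0,0,0,0,0,0.5,3.5],[0,0,0,0,0,0,3.5],[0,0,0,0,0,0,3.5]]]}}

```text
time: 18.63
ee_pos: [0.6212, 0.117, 0.0488]
tcp_rot: [-180.0, 0.0, 84.4]
wrist_force: [-0.6, -0.1, -1.9]
opening: 0.0449
```

Run:
```python
from h import *
plan([.6215,.1201,0.028],84.5)
```

```text
t 18.63 pos [0.6212 0.117  0.0488] rot [-1.7997e+02  5.0000e-02  8.4410e+01] open 0.0449 F [-0.6 -0.1 -1.9]
turn(tool) [-0.0005  0.0008 -0.0016] shift cm before turn [ 0.31 -0.    2.08] after turn [ 0.31 -0.    2.08]
```

{"name": "servo_tool", "arguments": {"moves": [[[0,0,0,0.2,0,0.8,3.5],[0,0,0,0.1,0,0.7,3.5],[0,0,0,0,0,0.3,3.5],[0,0,0,0,0,0,3.5],[0,0,0,0,0,0,3.5]]]}}

```text
time: 19.05
ee_pos: [0.6217, 0.1195, 0.029]
tcp_rot: [-180.0, 0.0, 84.3]
wrist_force: [0.4, -0.7, -2.7]
opening: 0.0451
```

Run:
```python
from h import *
plan([.6215,.1201,0.018],84.5)
snap('wrist','w22')
```

```text
t 19.05 pos [0.6217 0.1195 0.029 ] rot [-1.7998e+02  4.0000e-02  8.4340e+01] open 0.0451 F [ 0.4 -0.7 -2.7]
turn(tool) [-0.0003  0.0007 -0.0027] shift cm before turn [ 0.06 -0.02  1.1 ] after turn [ 0.05 -0.03  1.1 ]
```

View pics/w22.png

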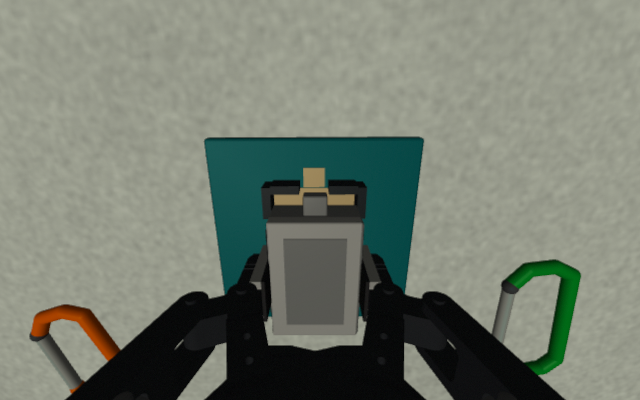

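{"name": "servo_tool", "arguments": {"moves": [[[0,0,0,0.05,-0.02,0.5,3.5],[0,0,0,0,0,0.4,3.5],[0,0,0,0,0,0.2,3.5],[0,0,0,0,0,0,3.5]]]}}

```text
time: 19.43
ee_pos: [0.6223, 0.1208, 0.0181]
tcp_rot: [179.9, -0.0, 84.4]
wrist_force: [-0.0, 1.2, -0.6]
opening: 0.0447
```

Run:
```python
from h import *
plan([.6215,.1201,0.008],84.5)
```

```text
t 19.43 pos [0.6223 0.1208 0.0181] rot [ 1.7991e+02 -3.0000e-02  8.4370e+01] open 0.0447 F [-0.   1.2 -0.6]
turn(tool) [ 0.0016 -0.0006 -0.0022] shift cm before turn [-0.08 -0.07  1.01] after turn [-0.08 -0.07  1.01]
```

{"name": "servo_tool", "arguments": {"moves": [[[0,0,0,-0.05,-0.05,0.4,3.5],[0,0,0,0,0,0.4,3.5],[0,0,0,0,0,0.4,3.5]]]}}

```text
time: 19.68
ee_pos: [0.6234, 0.1219, 0.008]
tcp_rot: [179.7, -0.2, 84.4]
wrist_force: [0.8, 4.1, 16.1]
opening: 0.0445
```

Run:
```python
from h import *
plan([.6215,.1201,0.008],84.5)
```

```text
t 19.68 pos [0.6234 0.1219 0.008 ] rot [179.66  -0.24  84.43] open 0.0445 F [ 0.8  4.1 16.1]
turn(tool) [ 0.006  -0.0041 -0.0012] shift cm before turn [-0.2  -0.17  0.  ] after turn [-0.2  -0.17  0.  ]
```

{"name": "servo_tool", "arguments": {"moves": [[[0,0,0,0,0,0.1,3.5],[0,0,0,0,0,0,3.5]]]}}

```text
time: 19.85
ee_pos: [0.6234, 0.122, 0.0083]
tcp_rot: [179.6, -0.2, 84.5]
wrist_force: [0.5, 2.5, -2.9]
opening: 0.0446
```

Run:
```python
from h import *
plan([.6215,.1201,0.008],84.5)
snap('wrist','w23')
```

```text
t 19.85 pos [0.6234 0.122  0.0083] rot [179.61  -0.24  84.45] open 0.0446 F [ 0.5  2.5 -2.9]
turn(tool) [ 0.0069 -0.0042 -0.0009] shift cm before turn [-0.2  -0.17  0.03] after turn [-0.2  -0.17  0.03]
```

View pics/w23.png

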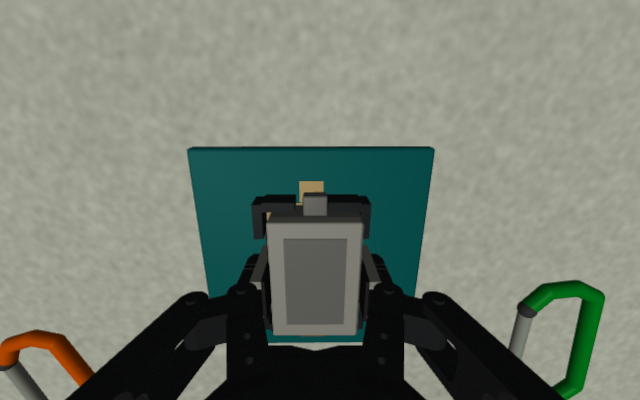

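{"name": "servo_tool", "arguments": {"moves": [[[0,0,0,0,0,0,5],[0,0,0,0,0,0,5.6],[0,0,0,0,0,0,6],[0,0,0,0,0,-1,6],[0,0,0,0,0,-2,6],[0,0,0,0,0,-2,6],[0,0,0,-0.5,0,-2,6],[0,0,0,-0.5,0,0,6],[0,0,0,0,0,0,6],[0,0,0,0,0,0,6]]]}}

```text
time: 20.73
ee_pos: [0.6207, 0.1095, 0.0809]
tcp_rot: [179.8, -0.0, 84.4]
wrist_force: [-0.7, 0.6, 0.3]
opening: 0.0599
```

Run:
```python
from h import *
plan([.6215,.1201,0.008],84.5)
im,C=snap('wrist','w24')
cv2.imwrite('pics/w24c.png',cv2.resize(im[120:290,230:400],None,fx=3.4,fy=3.4,interpolation=cv2.INTER_CUBIC))
```

```text
t 20.73 pos [0.6207 0.1095 0.0809] rot [ 1.7979e+02 -1.0000e-02  8.4370e+01] open 0.0599 F [-0.7  0.6  0.3]
turn(tool) [ 0.0037 -0.0003 -0.0023] shift cm before turn [ 1.06 -0.05  7.29] after turn [ 1.06 -0.02  7.29]
```

View pics/w24c.png

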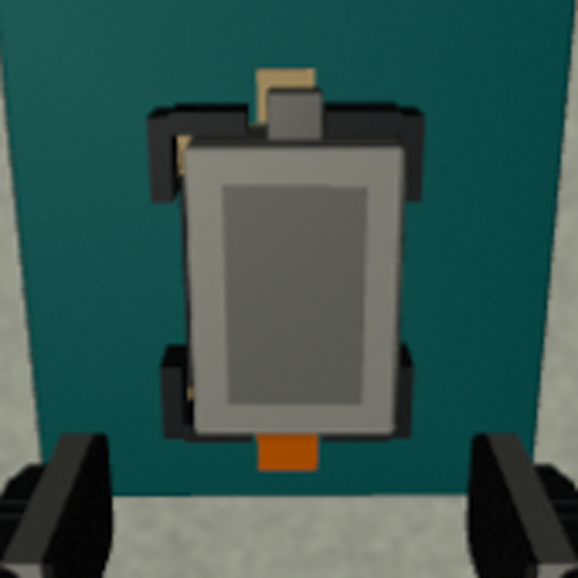

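Run:
```python
from h import *
C=load('w24')
for z in (.034,.037,.044):
  P=np.array([ray('',(230+x/3.4-.35,120+y/3.4-.35),z,C) for x,y in [(185,146),(405,148),(394.5,434),(195.5,434)]])
  a=np.radians(84.5);d=P.mean(0)[:2]-np.array([.6211,.1197])
  print(z,[np.linalg.norm(P[i]-P[(i+1)%4]).round(4) for i in range(4)],'x',d@[np.sin(a),-np.cos(a)],'y',d@[np.cos(a),np.sin(a)],np.degrees(np.arctan2(*((P[0]+P[1]-P[2]-P[3])[[1,0]]))))
im,_=snap('scene','scene2');cv2.imwrite('pics/scene2c.png',cv2.resize(im[215:270,315:390],None,fx=8,fy=8,interpolation=cv2.INTER_CUBIC))
```

```text
0.034 [np.float64(0.045), np.float64(0.0659), np.float64(0.0453), np.float64(0.0663)] x 0.0017564084313544538 y 0.0017362084420225231 84.40407993519881
0.037 [np.float64(0.0443), np.float64(0.0649), np.float64(0.0446), np.float64(0.0652)] x 0.0017294186297487058 y 0.002874521128908345 84.4040799351988
0.044 [np.float64(0.0426), np.float64(0.0625), np.float64(0.0429), np.float64(0.0628)] x 0.0016664424260017707 y 0.005530584064975309 84.40407993519875
```

View pics/scene2c.png

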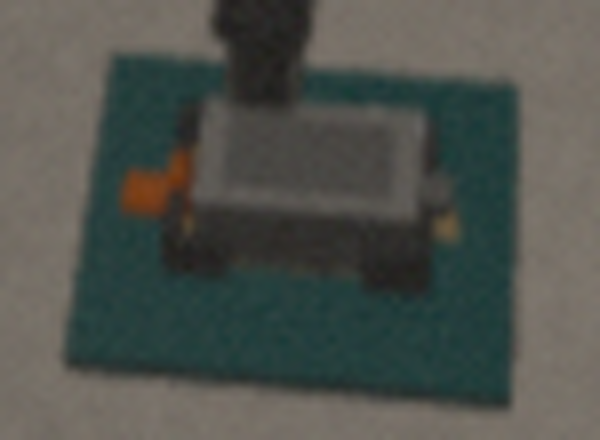

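Run:
```python
from h import *
plan([.6223,.119,0.045],84.5)
```

```text
t 20.83 pos [0.6202 0.1096 0.0799] rot [1.7988e+02 1.0000e-02 8.4380e+01] open 0.0601 F [-0.4 -0.4 -0.1]
turn(tool) [ 0.0021  0.0002 -0.0021] shift cm before turn [0.96 0.11 3.49] after turn [0.96 0.12 3.49]
```

{"name": "servo_tool", "arguments": {"moves": [[[0,0,0,0.5,0.1,0,3],[0,0,0,0.4,0,0,0],[0,0,0,0,0,0,0],[0,0,0,0,0,1.5,0],[0,0,0,0,0,1.2,0],[0,0,0,0,0,0.7,0],[0,0,0,0,0,0,0],[0,0,0,0,0,0,0]]]}}

```text
time: 21.5
ee_pos: [0.6203, 0.1207, 0.0399]
tcp_rot: [-179.8, 0.1, 84.5]
wrist_force: [-0.8, 0.4, -0.1]
opening: -0.0001
```

Run:
```python
from h import *
plan([.6223,.119,0.034],84.5)
```

```text
t 21.5 pos [0.6203 0.1207 0.0399] rot [-1.7978e+02  1.0000e-01  8.4470e+01] open -0.0001 F [-0.8  0.4 -0.1]
turn(tool) [-0.0039  0.0018 -0.0005] shift cm before turn [-0.15  0.22  0.59] after turn [-0.15  0.22  0.59]
```

{"name": "servo_tool", "arguments": {"moves": [[[0,0,0,0,0,0.3,0],[0,0,0,0,0,0.3,0],[0,0,0,0,0,0.3,0]]]}}

```text
time: 21.75
ee_pos: [0.6209, 0.1208, 0.0339]
tcp_rot: [-179.9, 0.1, 84.5]
wrist_force: [-14.4, -2.0, 36.4]
opening: -0.0001
```

Contact with the lid at z = 0.0339 m under 36 N, which is the home height (0.034). I'll back off and check.

{"name": "servo_tool", "arguments": {"moves": [[[0,0,0,0,0,-1.5,0],[0,0,0,0,0,-3,0],[0,0,0,-1,0,-3,0],[0,0,0,-3,0,-2,0],[0,0,0,-3,0,-1,0],[0,0,0,0,0,0,0],[0,0,0,0,0,0,0]]]}}

```text
time: 22.33
ee_pos: [0.6144, 0.0492, 0.1465]
tcp_rot: [179.8, 0.0, 84.6]
wrist_force: [0.6, -0.0, -0.9]
opening: 0.0001
```

Run:
```python
from h import *
plan([.6223,.119,0.034],84.5)
im,C=snap('wrist','w25')
snap('top','top3');snap('scene','scene3')
t=cv2.imread('pics/top3.png');cv2.imwrite('pics/top3c.png',cv2.resize(t[80:260,200:470],None,fx=2.9,fy=2.9,interpolation=cv2.INTER_CUBIC))
```

```text
t 22.33 pos [0.6144 0.0492 0.1465] rot [1.7984e+02 4.0000e-02 8.4580e+01] open 0.0001 F [ 0.6 -0.  -0.9]
turn(tool) [0.0028 0.0008 0.0014] shift cm before turn [ 7.03  0.1  11.24] after turn [ 7.02  0.12 11.25]
```

View pics/w25.png

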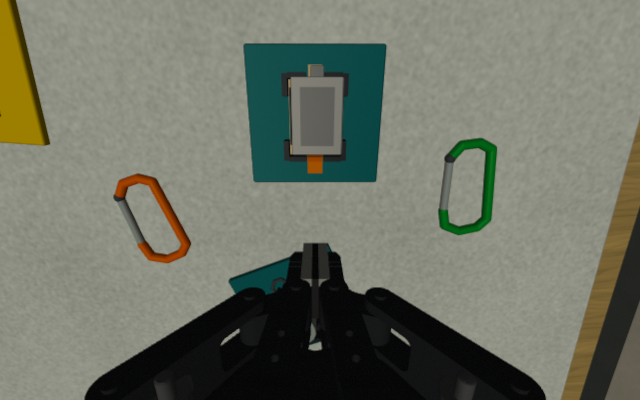

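View pics/scene3.png

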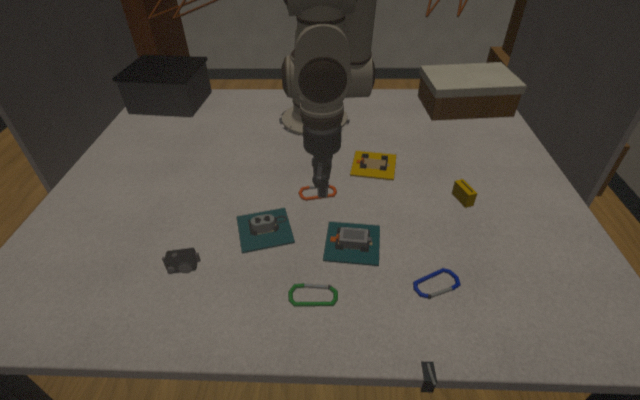

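Run:
```python
from h import *
im=cv2.imread('pics/w25.png');C=load('w25');H,S,V=cv2.split(cv2.cvtColor(im,cv2.COLOR_BGR2HSV))
teal=(H>80)&(H<100)&(S>120); teal[200:]=0
r,c=rect(teal,C,.008);print(r)
P=np.array([ray('',p,.034,C) for p in [(290,77),(343.5,77),(342,154),(291.5,154)]])
a=np.radians(84.5);d=P.mean(0)[:2]-np.array(r[0])/1000
print([np.linalg.norm(P[i]-P[(i+1)%4]).round(4) for i in range(4)],'x',d@[np.sin(a),-np.cos(a)],'y',d@[np.cos(a),np.sin(a)])
cv2.imwrite('pics/w25c.png',cv2.resize(im[40:190,240:390],None,fx=4,fy=4,interpolation=cv2.INTER_CUBIC))
```

```text
((621.1864013671875, 119.50019073486328), (127.83140563964844, 128.03195190429688), 84.47126007080078)
[np.float64(0.0453), np.float64(0.0654), np.float64(0.0467), np.float64(0.0653)] x 0.0018233287026098123 y 0.0017656618422096136
```

View pics/w25c.png

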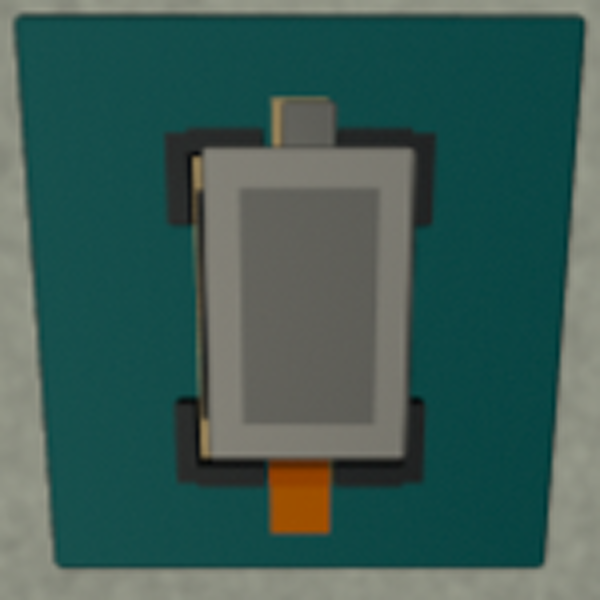

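View pics/top3c.png

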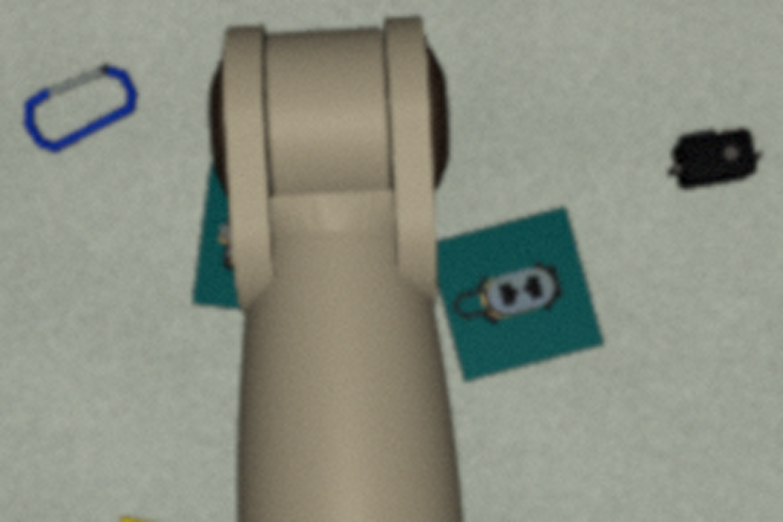

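Both are home and within tolerance, and the robot touches nothing, so I'm handing in.

```bash
python3 -c "
from workcell import bot
print(bot.job_done())"
```

```text
the job is handed in; nothing more can be done
None
```

The case and the belay device are both in their nests, and I handed the job in at about 22.5 s of the 70 s. `bot.job_done()` gives no verdict, so the figures below are my own camera and force measurements.

- **Belay device:** I gripped it across its sides, turned it about 40° and lowered it in. A wrist picture just after release showed it upright, with its centre 0.3 mm (x) and −1.2 mm (y) from the nest's centre. The loop end was at y ≈ 56 mm, over the low end. The last top picture still shows it seated.
- **Case:** I pushed it over by the lid onto its back, gripped it, lined it up with its nest and pressed it past the tongue. The lid then measured 1.8 mm (x) and 1.8 mm (y) off centre, with under 0.2° of turn and the lug in its gap.
- **Case height:** The closed fingers, pressing on the lid with about 36 N, stopped at 33.9 mm above the shelf, against 34 mm when home. The lid's size in the picture agrees with that height.

The carabiners and headlamp were never touched and look unmoved in the last pictures. I judged that by eye and did not measure it.

One check disagreed. My first two-view height for the belay device's top gave 18 mm instead of 30 mm, because the two camera positions were too close together and the arm was still settling. The scene camera and the measured lengths both fitted 30 mm, so I used that. The case also sits about 2 mm to one side within its play, inside the 4 mm limit.

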